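# Lock the focus ring of the up-looking camera without letting the barrel turn

## Task

Set the red holding key over the two flats of the upright lens barrel with its tail down in the notched post, so that the barrel cannot turn, then turn the brass knurled lock ring clockwise (seen from above) by feel until it is firmly tight on the housing: about 0.9 newton metre, held for a moment and never much beyond that. Then let go of the ring, lift the key straight off and lay it back flat on the wooden block. The barrel must stay at its focus setting, and the other things on the bench must be left alone.

Things in the scene. Friction and masses are not known exactly. Their poses are not given: they have to be found in the camera images.
- camera_housing: fixed grey base plate (170 x 96 x 12 mm) with a dark round camera housing. Origin: on the lens axis, on the bench; +x points from there to the notched post. Heights over the bench: plate 12 mm; tower (radius 31 mm below 18 mm, then 24 mm) 41 mm; lock ring about 42 to 62 mm; barrel shoulder 72 mm; flats 72 to 85 mm. A plug on the -x side is 24 mm high.
- notched_post: aluminium post fixed on the base plate, 16 mm (x) by 36 mm (y), with a notch 15 mm wide in its top, open along x and upward; notch floor 72 mm and horn tops 86 mm over the bench. Same origin and axes as camera_housing. The key's tail (12 mm wide) lies in the notch and bears on a horn when the ring is turned.
- notch (a point): centre of the notch floor, 90 mm along camera_housing's +x from the lens axis, 72 mm high
- barrel_shoulder (a point): on the lens axis on top of the round black shoulder (radius 20 mm), 72 mm high, where the key's eye rests. The flats on it: an aluminium block 28 mm (x) by 14 mm (y), 13 mm high, lens in its top. Turns with the barrel; x points to the notch within 0.04 rad at the start. The barrel turns in the housing with about 0.10 N m of friction.
- barrel_dot (a point): white dot on the barrel's shoulder, 17 mm from the lens axis towards the barrel's +y; turns with the barrel
- ring_underside (a point): centre of the underside of the brass knurled lock ring (diameter 60 mm, 20 mm high), on the lens axis. Grip it by its sides from above; key and fingers stay 5 mm apart if the fingers keep within 50 degrees of square to the tail. Clockwise (from above) lowers it 6 mm a turn. Moving, its thread drags at 0.30 N m, more than the barrel's own friction: an unheld barrel turns along.
- housing_face (a point): centre of the housing's top face, 41 mm high, on the lens axis. The ring starts 0.4 to 0.9 rad of turn short of touching it, a gap too small to measure here; from touching on, the torque rises steeply, 10 N m or more per rad of the gripper's turn. It stays tight when let go.
- key: loose red steel holding key, 10 mm thick, about 80 g: an oblong eye (outside 40.5 x 26.5 mm, hole 30.5 mm in x by 16.5 mm in y, 1.25 mm of play a side over the flats) and a straight tail 12 mm wide along +x, ending 98.5 mm from the eye centre. Origin: eye centre, underside; z up. It starts lying across the wooden block, tail overhanging.
- key_grip (a point): on the key's tail, 66 mm from the eye centre, at half its thickness (5 mm above the underside): the place to grip it across its 12 mm width. On the block the air below the tail is 24 mm high; fitted, 60 mm.
- key_tail (a point): underside of the key's tail, 90 mm from the eye centre: lies on the notch floor when fitted
- key_middle (a point): balance point of the key, underside, 31 mm from the eye centre towards the tail
- wood_block: loose painted wood packer, 70 mm (x) by 115 mm (y) by 24 mm high, 250 g; origin: centre of its underside. Its +x points the way the key's tail points at the start; the key's eye centre then lies about 13 mm to its -x side.
- caliper: digital caliper, bystander, 51 x 153 x 12 mm
- screwdriver_2: screwdriver with a yellow handle, bystander, 138 mm long
- solder_reel: blue reel of solder wire, bystander, 49 mm across, 30 mm high
- board_green: green circuit board, bystander, 46 x 72 x 5 mm
Not all that is in view belongs to the job. What is shaped like the wood_block but turquoise is not meant. Several things have the shape of the key; the one meant has the colours described above.

How it is judged (in metres and radians):
On the way, in this order (a step that is already met when the one before it is completed fails the run):
1. the key is fitted: eye down on the barrel's shoulder (within 2.5 mm), tail down in the notch (z of key in the frame of barrel_shoulder below 0.0025 m and horizontal distance between key and barrel_shoulder below 0.004 m and horizontal distance between key_tail and notch below 0.006 m and z of key_tail in the frame of notch below 0.004 m), for 0.2 s.
2. the ring is tight, the barrel held: gap under the ring below 0.1 mm, the key's tail pressing on the notched post with over 5 N (about 0.55 N m), the fingers off the key (z of ring_underside in the frame of housing_face below 0.0001 m and contact force between key and notched_post above 5 N and contact force between the fingers and key below 0.5 N), for 0.1 s.
At the end, for the whole second after the job is handed in: The lock ring is still tight on the housing (gap under 0.1 mm), the barrel's dot is within 5 mm of where it was (about 17 degrees), and the key lies flat and still on the wooden block, its balance point within 45 mm of the block's centre (z of ring_underside in the frame of housing_face below 0.0001 m and distance of barrel_dot from where it was at the start of the episode below 0.005 m and horizontal distance between key_middle and wood_block below 0.045 m and z of key in the frame of wood_block between 0.02 and 0.03 m and angle between key's own z axis and vertical below 0.15 rad and angle between wood_block's own z axis and vertical below 0.1 rad and linear speed of key below 0.02 m/s); the robot touches nothing.
It fails at once if the ring is forced: with the fingers off the key, its tail presses on the notched post with more than 18 N (about 1.7 N m) (contact force between key and notched_post above 18 N and contact force between the fingers and key below 0.5 N).
It fails at once if the barrel loses its setting: its dot moves more than 5 mm (distance of barrel_dot from where it was at the start of the episode above 0.005 m).
It fails at once if a bystander (caliper, screwdriver, solder reel, green board) is pushed more than 30 mm (distance of any of caliper, screwdriver_2, solder_reel, board_green from where it was at the start of the episode above 0.03 m).
It also fails if it takes over 67 s, if anything falls off the work surface, if the arm or the gripper's body presses on something with over 40 N, if the wrist force passes 120 N, or if a joint passes its speed limit or range.

## Robot

A 7-joint arm with a two-finger parallel gripper is mounted at the origin on a cart in front of the work surface, level with it; the furniture and walls round the work are solid. World frame = base frame: x ahead of the robot, y to its left, z up, the work surface at z = 0. Lengths are in m, angles in degrees, forces in N, time in s.
With the tool pointing down it reaches from about 0.425 to 0.925 m from the base axis. Payload 6.8 kg.
Tool frame: the origin (TCP) lies on the centre line of the jaws, within the pads' length; the fingertips stand 8 mm ahead of it and the grasp point (between the pads) lies 11 mm behind it; z points along the fingers, y is the line along which they close (so a half turn about z gives the same grasp; the last joint's range is limited). The gripper opens to 88 mm and grips with 3 to 60 N. Pads are 20 mm wide; open, the fingers measure 115 mm over their backs; the gripper's body (75 mm by 178 mm) begins 61 mm behind the grasp point.
Start: joints at [67.718, 27.33, 1.283, 89.118, -0.659, 63.558, -4.761], TCP at [0.187, -0.649, 0.198] pointing down, gripper open.
Joint ranges: [-169.35, 169.35], [-19.33, 120.38], [-80.79, 83.38], [13.8, 139.57], [-78.32, 258.32], [9.67, 109.79], [-169.56, 169.56]. Speed limits (degrees/s): [136.94, 136.94, 180, 180, 180, 180, 180].

## Interface

Orientations are given as [roll, pitch, yaw] about the fixed x, y, z axes, in that order (R = Rz(yaw) Ry(pitch) Rx(roll)).
In Python, from station import arm, optics gives the robot as it stands.
- The arm moves only by the shell command python3 -m crank 'ROWS' [FORCE]. ROWS is JSON, a list of rows, each an object of numbers: "gripper": the opening, from 0 (shut) to 1 (fully open); "tx", "ty", "tz": the shift along the tool's x, y, z in m; "yaw": the turn about the tool's z in rad. A call has 1 to 5 rows; each row is the pose to reach, as a shift and turn from the pose commanded when the call began, along the tool's axes at that moment; what a row does not reach only later rows make up. A row lasts 1/8 s, in which the tool goes at most 62.5 mm and 10.7 degrees, less where a joint would pass 70% of its speed; a pose out of reach is approached as far as the arm can. A call with a gripper value outside its range is refused whole. The fingers move at their own pace and stop on an object; FORCE is the grip in N (left out, the last holds). Time passes only in rows, so rows that repeat a pose let the fingers close. It gives the time, the measured TCP pose, the force, the opening and the grip force at its end, in the units of the state.
- arm.get_state(): the state, without advancing time (a new reading comes with each control period).
- optics.capture(name): name is "scene" or "side" or "wrist"; returns the picture (480x640x3 uint8, red, green, blue); there is no depth.
- optics.camera_model(name): a dict with "fx", "fy", "cx", "cy" (pixels), "dist_coeffs" ([k1, k2, p1, p2, k3] as OpenCV has them; the pictures are not rectified), "R" (3x3) and "t" (3): a world point X has camera coordinates R X + t; the wrist camera has in their place "T_tool_cam" (4x4, takes a point from camera to tool coordinates, whose origin is the TCP and whose axes are the flange's). Camera axes: x right, y down, z forward; pixel columns grow to the right and rows downward; lengths in m; the calibration is good to about 2 mm. A picture is of the moment at which its call begins: read the wrist's pose just before it. camera_model takes no time and is no camera call.
- arm.finish_job(): hands the job in; it is judged then, once.
The state is a dict: "t": time; "qpos": joint angles; "joint_vel": joint speeds; "joint_torque": joint torques, N m; "eef_pos": TCP position; "orientation": TCP orientation; "contact_force": force on the tool from outside, world axes, zero at the start; "moment": the same for the moment, N m; "finger_gap": finger opening in m; "finger_force": force on a finger pad.
Only numpy, scipy, OpenCV 4.12 (cv2) and the standard library are available. Lean on these libraries where they do the work, as an engineer would, in place of code of your own. Each camera call takes 0.05 s, during which the arm holds its last target. There are 200 camera calls.

## Working session

There is one attempt and no reset: what is moved stays moved. The work goes in short steps, Python scripts to look and compute and a shell command to move; the robot and the scene stay as the last step left them, time stands still between calls to the robot, and variables do not carry over. Pictures are saved under pics/ and viewed, at most 10 in all, crops included, and the job is handed in when it is done.

```bash
ls; mkdir -p pics
python3 - <<'E'
from station import arm, optics
import cv2,json
s=arm.get_state();print(s)
for n in("scene","side","wrist"):
    m=optics.camera_model(n);print(n,m)
    im=optics.capture(n);cv2.imwrite(f"pics/{n}0.png",im[:,:,::-1])
E
```

```text
pics
{'t': 0.0, 'qpos': array([67.71838256, 27.37543183,  1.27950558, 89.17723828, -0.65813478,
       63.55823274, -4.76043126]), 'joint_vel': array([ 0.05828792, -0.01184057,  0.05846047,  0.0383459 ,  0.12681459,
       -0.05250032, -0.00833913]), 'joint_torque': array([-7.80088340e-04, -5.82855713e+01,  1.53418880e+00, -2.72607887e+01,
       -5.43993479e-02,  1.70655758e-02,  1.48193180e-04]), 'eef_pos': array([ 0.18685517, -0.64795076,  0.19689378]), 'orientation': array([-1.79896760e+02,  8.14610742e-03,  1.60908024e+01]), 'contact_force': array([-0.61497992, -0.23963051, -0.67494271]), 'moment': array([0.02004889, 0.01117147, 0.02530993]), 'finger_force': 0.0, 'finger_gap': 0.08787777663988137}
scene {'fx': 523.55791936264, 'fy': 523.55791936264, 'cx': 321.2365614453837, 'cy': 232.69193538860236, 'dist_coeffs': array([-0.14237931,  0.        ,  0.        ,  0.        ,  0.        ]), 'R': array([[-0.67392222, -0.73864388, -0.01529909],
       [-0.52219364,  0.4908824 , -0.69738675],
       [ 0.52263051, -0.46199533, -0.71653169]]), 't': array([0.44790142, 0.35568722, 0.855285
[... 249 characters left out ...]

       [ 0.01714955, -0.36181155, -0.9320935 ],
       [-0.02149869,  0.93188164, -0.36212486]]), 't': array([-0.60955255,  0.08442015,  1.18097551])}
wrist {'fx': 363.28021714879975, 'fy': 363.28021714879975, 'cx': 321.4241882665371, 'cy': 239.1386051267265, 'dist_coeffs': array([0.01870219, 0.        , 0.        , 0.        , 0.        ]), 'T_tool_cam': array([[-2.82235005e-04, -9.69424713e-01, -2.45388765e-01,
         6.58413212e-02],
       [ 9.99999931e-01, -3.33372886e-04,  1.66857389e-04,
        -2.55064418e-04],
       [-2.43561638e-04, -2.45388701e-01,  9.69424740e-01,
        -1.87239039e-01],
       [ 0.00000000e+00,  0.00000000e+00,  0.00000000e+00,
         1.00000000e+00]])}
```

View pics/scene0.png

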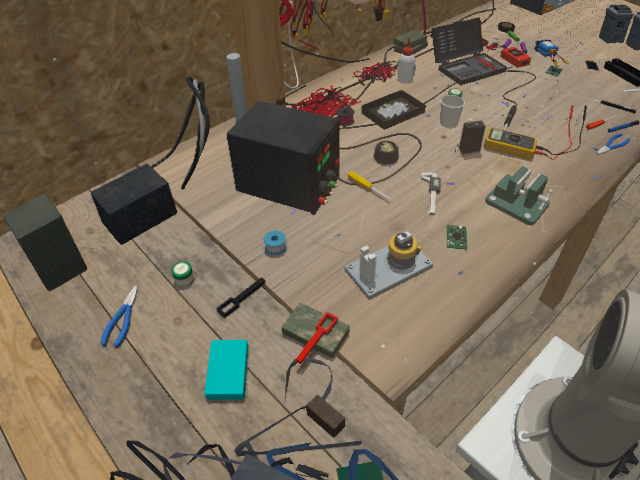

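View pics/side0.png

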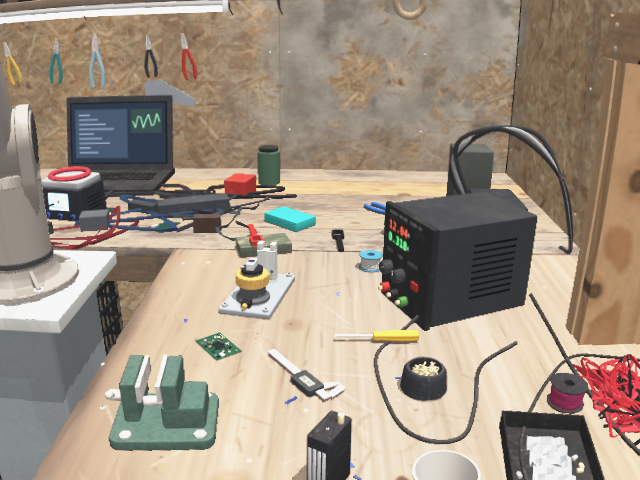

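The scene view shows the red key at about (318,338) on the wooden block at (315,330), eye at (328,322) and tail end at (300,360). The housing's ring is at (403,245) and the post at (367,265). The side view agrees: ring at (252,280), post at (268,258).

```bash
cat > h.py <<'E'
import numpy as np,cv2
from scipy.spatial.transform import Rotation as Ro
from station import arm,optics
def shot(n,f=None):
    s=arm.get_state();im=optics.capture(n)
    if f:cv2.imwrite(f"pics/{f}.png",im[:,:,::-1])
    return im,cam(n,s),s
def cam(n,s):
    m=dict(optics.camera_model(n))
    if n=="wrist":
        T=np.eye(4);T[:3,:3]=Ro.from_euler('xyz',s['orientation'],degrees=True).as_matrix();T[:3,3]=s['eef_pos']
        W=np.linalg.inv(T@m['T_tool_cam']);m['R'],m['t']=W[:3,:3],W[:3,3]
    m['K']=np.array([[m['fx'],0,m['cx']],[0,m['fy'],m['cy']],[0,0,1]])
    return m
def cast(m,px,z):
    p=cv2.undistortPoints(np.array(px,float).reshape(-1,1,2),m['K'],m['dist_coeffs'])[:,0]
    d=np.c_[p,np.ones(len(p))]@m['R'];c=-m['R'].T@m['t']
    return c+d*((z-c[2])/d[:,2])[:,None]
def red(im):
    h=cv2.cvtColor(im,cv2.COLOR_RGB2HSV)
    return ((((h[...,0]<6)|(h[...,0]>174))&(h[...,1]>170)&(h[...,2]>70))*255).astype(np.uint8)
def brass(im):
    h=cv2.cvtColor(im,cv2.COLOR_RGB2HSV)
    return (((h[...,0]>14)&(h[...,0]<28)&(h[...,1]>150)&(h[...,2]>90))*255).astype(np.uint8)
def big(mask,box=None):
    m=np.zeros_like(mask)
    if box is None:m=mask
    else:x0,y0,x1,y1=box;m[y0:y1,x0:x1]=mask[y0:y1,x0:x1]
    c,_=cv2.findContours(m,cv2.RETR_EXTERNAL,cv2.CHAIN_APPROX_NONE)
    return max(c,key=cv2.contourArea)[:,0]
def to_tool(s,p,yaw=None):
    R=Ro.from_euler('xyz',s['orientation'],degrees=True).as_matrix()
    return R.T@(np.array(p)-s['eef_pos'])
E
python3 - <<'E'
from h import *
s=arm.get_state();m=cam("scene",s)
im=cv2.imread("pics/scene0.png")[:,:,::-1].copy()
k=big(red(im),(270,300,350,375));P=cast(m,k,.034)[:,:2]
r=cv2.minAreaRect((P*1000).astype(np.float32));print("key rect mm",r,cv2.boxPoints(r))
print("key pts",cast(m,[(328,322),(300,360)],.034))
b=big(brass(im),(380,225,425,270));print(cv2.boundingRect(b));P=cast(m,b,.052)[:,:2];print("ring",P.min(0),P.max(0),P.mean(0))
print("post top",cast(m,[(367,252)],.086))
print("block corners",cast(m,[(296,304),(349,329),(337,354),(282,329)],.024))
E
```

```text
key rect mm ((454.4493103027344, 205.49325561523438), (27.09549331665039, 120.89582824707031), 15.724163055419922) [[425.0268  260.0075 ]
 [457.79034 143.63593]
 [483.87183 150.979  ]
 [451.10828 267.3506 ]]
key pts [[0.4637839  0.16502164 0.034     ]
 [0.43735588 0.25872179 0.034     ]]
(389, 236, 28, 19)
ring [ 0.46355563 -0.10792471] [ 0.5219888  -0.04835271] [ 0.48786146 -0.07263809]
post top [[0.5077355  0.01679272 0.086     ]]
block corners [[0.54396545 0.1776751  0.024     ]
 [0.42954396 0.14202683 0.024     ]
 [0.40520326 0.19678867 0.024     ]
 [0.51704007 0.23611056 0.024     ]]
```

View pics/wrist0.png

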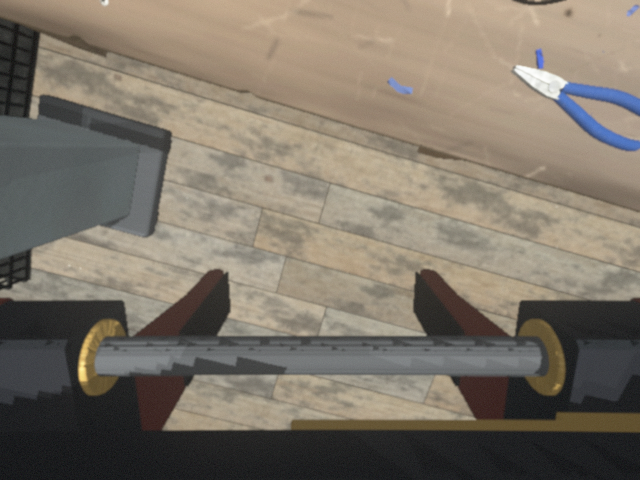

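The wrist view shows only the open fingers over the bench edge and floor, with nothing useful to measure. I'm heading to the key by way of a waypoint outside the inner reach limit.

```bash
cat > to.py <<'E'
import sys
from h import *
x,y,z,yaw=map(float,sys.argv[1:5]);s=arm.get_state()
d=to_tool(s,[x,y,z]);dy=(s['orientation'][2]-yaw+180)%360-180
print("t%.2f pos"%s['t'],s['eef_pos'].round(4),"yaw %.2f"%s['orientation'][2],"->",d.round(4),"yaw",round(np.radians(dy),3),"q",s['qpos'].round(0))
E
A='{"tx":0.411,"ty":-0.296,"tz":-0.083,"yaw":-0.68}'
python3 -m crank '[{"tx":0.411,"ty":-0.296,"tz":-0.083,"yaw":-0.68},{"tx":0.411,"ty":-0.296,"tz":-0.083,"yaw":-0.68},{"tx":0.411,"ty":-0.296,"tz":-0.083,"yaw":-0.68},{"tx":0.411,"ty":-0.296,"tz":-0.083,"yaw":-0.68},{"tx":0.411,"ty":-0.296,"tz":-0.083,"yaw":-0.68}]'
python3 to.py 0.52 0.0 0.25 90
```

```text
t0.15 pos [ 0.1869 -0.6481  0.1971] yaw 16.09 -> [ 0.4997 -0.5305 -0.0522] yaw -1.29 q [68. 27.  1. 89. -1. 64. -5.]$[0]: bad value
```

```bash
python3 -m crank '[{"gripper":1,"tx":0.411,"ty":-0.296,"tz":-0.083,"yaw":-0.68},{"gripper":1,"tx":0.411,"ty":-0.296,"tz":-0.083,"yaw":-0.68},{"gripper":1,"tx":0.411,"ty":-0.296,"tz":-0.083,"yaw":-0.68},{"gripper":1,"tx":0.411,"ty":-0.296,"tz":-0.083,"yaw":-0.68},{"gripper":1,"tx":0.411,"ty":-0.296,"tz":-0.083,"yaw":-0.68}]'
python3 to.py 0.5 0.0 0.25 90
```

```text
t: 0.78
eef_pos: [0.3784, -0.4043, 0.2487]
orientation: [180.0, 0.0, 55.1]
contact_force: [0.3, -0.0, -0.3]
finger_gap: 0.0881
finger_force: 0.0
t0.78 pos [ 0.3784 -0.4043  0.2487] yaw 55.12 -> [ 0.4012 -0.1315 -0.0014] yaw -0.609 q [ 52.  14. -14. 102.   4.  65.   2.]
```

```bash
python3 -m crank '[{"gripper":1,"tx":0.401,"ty":-0.131,"tz":0,"yaw":-0.61},{"gripper":1,"tx":0.401,"ty":-0.131,"tz":0,"yaw":-0.61},{"gripper":1,"tx":0.401,"ty":-0.131,"tz":0,"yaw":-0.61},{"gripper":1,"tx":0.401,"ty":-0.131,"tz":0,"yaw":-0.61},{"gripper":1,"tx":0.401,"ty":-0.131,"tz":0,"yaw":-0.61}]'
python3 to.py 0.447 0.215 0.22 105.7
```

```text
t: 1.4
eef_pos: [0.4683, -0.1052, 0.2485]
orientation: [180.0, 0.0, 90.0]
contact_force: [0.5, 0.1, -0.7]
finger_gap: 0.0878
finger_force: 0.0
t1.40 pos [ 0.4683 -0.1052  0.2485] yaw 90.00 -> [ 0.3202 -0.0213  0.0283] yaw -0.274 q [ 33.   8. -31. 110.   5.  63.   1.]
```

```bash
python3 -c "
from h import *
im,m,s=shot('wrist','w1')
np.save('w1.npy',np.r_[s['eef_pos'],s['orientation']])"
python3 -m crank '[{"gripper":1,"tx":0.32,"ty":-0.021,"tz":0.028,"yaw":-0.274},{"gripper":1,"tx":0.32,"ty":-0.021,"tz":0.028,"yaw":-0.274},{"gripper":1,"tx":0.32,"ty":-0.021,"tz":0.028,"yaw":-0.274},{"gripper":1,"tx":0.32,"ty":-0.021,"tz":0.028,"yaw":-0.274},{"gripper":1,"tx":0.32,"ty":-0.021,"tz":0.028,"yaw":-0.274}]'
python3 -m crank '[{"gripper":1,"tx":0.03,"ty":0,"tz":0,"yaw":0},{"gripper":1,"tx":0.03,"ty":0,"tz":0,"yaw":0}]'
python3 - <<'E'
from h import *
im,m,s=shot('wrist','w2');print(s['eef_pos'],s['orientation'])
k=big(red(im));P=cast(m,k,.034)[:,:2]
r=cv2.minAreaRect((P*1000).astype(np.float32));print(r,cv2.boxPoints(r),cv2.boundingRect(k))
a=cv2.imread('pics/w1.png');b=im[:,:,::-1]
cv2.imwrite('pics/v1.png',cv2.resize(np.vstack([a,b]),(450,600)) if 0 else np.hstack([a[::1,160:480],b[:,160:480]]))
E
```

```text
t: 2.08
eef_pos: [0.4476, 0.2049, 0.2211]
orientation: [180.0, 0.0, 105.6]
contact_force: [0.2, -0.2, 0.3]
finger_gap: 0.088
finger_force: 0.0
t: 2.33
eef_pos: [0.4386, 0.2349, 0.2211]
orientation: [-180.0, -0.1, 106.0]
contact_force: [0.3, 0.5, 0.7]
finger_gap: 0.0878
finger_force: 0.0
[0.43855351 0.23487924 0.22110732] [-1.79974543e+02 -6.21761692e-02  1.05988119e+02]
((460.9683837890625, 189.90365600585938), (24.177892684936523, 89.06778717041016), 16.7499942779541) [[436.55786 229.06404]
 [462.22687 143.77528]
 [485.3789  150.74327]
 [459.7099  236.03203]] (320, 218, 23, 80)
```

View pics/v1.png

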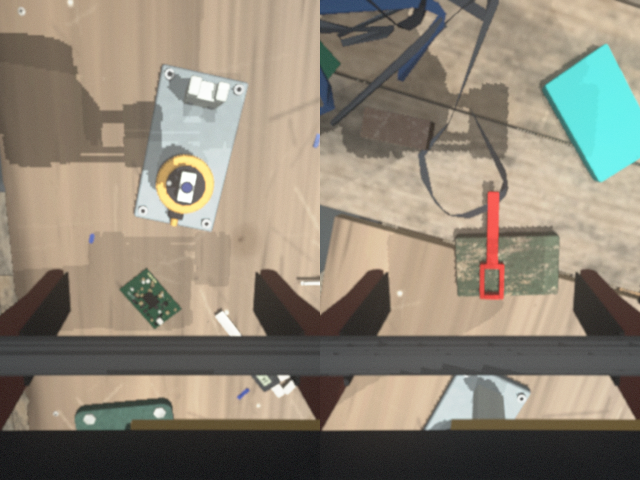

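The left half is the earlier wrist view: ring at about (345,185) in the full picture, flats at its centre, and the notched post's two horns at (369,90). The right half is the current view: red key eye at (332,282), tail tip at (333,192), on the patterned wooden block.

Run:
```python
from h import *
a=cv2.imread('pics/w1.png')[:,:,::-1].copy();v=np.load('w1.npy')
m=cam('wrist',dict(eef_pos=v[:3],orientation=v[3:]))
h=cv2.cvtColor(a,cv2.COLOR_RGB2HSV)
b=big(brass(a),(310,150,385,220));(c,ax,an)=cv2.fitEllipse(b);print("ring px",c,ax,cast(m,[c],.062),cast(m,[c],.052))
pl=((h[...,1]<50)&(h[...,2]>90)).astype(np.uint8)*255
p=big(pl,(285,55,415,240));r=cv2.minAreaRect((cast(m,p,.012)[:,:2]*1000).astype(np.float32));print("plate",r)
w=((h[...,1]<40)&(h[...,2]>205)).astype(np.uint8)*255
for nm,box,z in(("flats",(325,165,365,207),.085),("horns",(340,65,400,112),.086)):
    x0,y0,x1,y1=box;n,l,st,ce=cv2.connectedComponentsWithStats(w[y0:y1,x0:x1])
    for i in range(1,n):
        if st[i,4]>8:print(nm,st[i],ce[i]+[x0,y0],cast(m,[ce[i]+[x0,y0]],z)[0].round(4))
k=cv2.imread('pics/w2.png')[:,:,::-1].copy();m2=cam('wrist',arm.get_state())
hh=cv2.cvtColor(k,cv2.COLOR_RGB2HSV);print("tail hsv",hh[195:225:6,333])
rd=(((hh[...,0]<8)|(hh[...,0]>172))&(hh[...,1]>150)&(hh[...,2]>50)).astype(np.uint8)*255
q=big(rd,(300,170,360,310));P=(cast(m2,q,.034)[:,:2]*1000).astype(np.float32);r=cv2.minAreaRect(P);print("key",r,cv2.boxPoints(r).round(1),cv2.boundingRect(q))
e=P[P[:,1]<190];
c1=cv2.resize(a[50:240,280:420],None,fx=3,fy=3,interpolation=cv2.INTER_CUBIC);cv2.imwrite('pics/v2.png',c1[:,:,::-1])
```

```text
Traceback (most recent call last):
  File "h.py", line 30, in big
    return max(c,key=cv2.contourArea)[:,0]
           ~~~^^^^^^^^^^^^^^^^^^^^^^^
ValueError: max() iterable argument is empty
```

```bash
cat > meas.py <<'E'
from h import *
a=cv2.imread('pics/w1.png')[:,:,::-1].copy();v=np.load('w1.npy')
m=cam('wrist',dict(eef_pos=v[:3],orientation=v[3:]))
h=cv2.cvtColor(a,cv2.COLOR_RGB2HSV)
print(h[185,318:330].tolist())
br=((h[...,0]>12)&(h[...,0]<32)&(h[...,1]>130)&(h[...,2]>60)).astype(np.uint8)*255
b=big(br,(310,150,385,215));(c,ax,an)=cv2.fitEllipse(b);print("ring px",c,ax,cast(m,[c],.062),cast(m,[c],.052))
pl=((h[...,1]<50)&(h[...,2]>90)).astype(np.uint8)*255
p=big(pl,(285,55,415,240));r=cv2.minAreaRect((cast(m,p,.012)[:,:2]*1000).astype(np.float32));print("plate",r)
w=((h[...,1]<40)&(h[...,2]>205)).astype(np.uint8)*255
for nm,box,z in(("flats",(325,165,365,207),.085),("horns",(340,65,400,112),.086)):
    x0,y0,x1,y1=box;n,l,st,ce=cv2.connectedComponentsWithStats(w[y0:y1,x0:x1])
    for i in range(1,n):
        if st[i,4]>8:print(nm,st[i],ce[i]+[x0,y0],cast(m,[ce[i]+[x0,y0]],z)[0].round(4))
k=cv2.imread('pics/w2.png')[:,:,::-1].copy();m2=cam('wrist',arm.get_state())
hh=cv2.cvtColor(k,cv2.COLOR_RGB2HSV);print("tail hsv",hh[195:225:6,333].tolist())
rd=(((hh[...,0]<8)|(hh[...,0]>172))&(hh[...,1]>150)&(hh[...,2]>50)).astype(np.uint8)*255
q=big(rd,(300,170,360,310));P=(cast(m2,q,.034)[:,:2]*1000).astype(np.float32);r=cv2.minAreaRect(P);print("key",r,cv2.boxPoints(r).round(1),cv2.boundingRect(q))
c1=cv2.resize(a[50:240,280:420],None,fx=3,fy=3,interpolation=cv2.INTER_CUBIC);cv2.imwrite('pics/v2.png',c1[:,:,::-1])
E
python3 meas.py
```

```text
[[24, 123, 250], [24, 118, 253], [25, 112, 253], [25, 110, 254], [23, 119, 252], [20, 131, 230], [18, 130, 198], [18, 117, 174], [16, 71, 140], [24, 19, 134], [30, 12, 154], [26, 12, 152]]
ring px (320.8885803222656, 182.00990295410156) (1.7234746217727661, 5.3853888511657715) [[ 0.4669944  -0.07297404  0.062     ]] [[ 0.46698365 -0.07390475  0.052     ]]
plate ((497.6783447265625, -44.37994384765625), (170.9873809814453, 97.97904205322266), 78.2930679321289)
flats [ 16   7  15  14 149] [348.18120805 177.62416107] [ 0.4931 -0.0667  0.085 ]
flats [ 12  24  16  14 144] [344.68055556 196.28472222] [ 0.49   -0.0845  0.085 ]
horns [  9  10  26  26 458] [361.22052402  87.83842795] [0.5032 0.0128 0.086 ]
horns [ 36  16  15  21 222] [382.94594595  90.72522523] [0.5227 0.0103 0.086 ]
horns [55 19  5 11 31] [396.90322581  89.06451613] [0.5352 0.0117 0.086 ]
horns [40 41  5  6 12] [382.16666667 109.16666667] [ 0.5227 -0.0053  0.086 ]
tail hsv [[1, 164, 249], [1, 166, 249], [1, 167, 248], [2, 169, 247], [1, 170, 246]]
key ((459.1492614746094, 200.3931884765625), (25.32982063293457, 117.29148864746094), 15.750173568725586) [[431.  253.4]
 [462.9 140.5]
 [487.3 147.4]
 [455.4 260.3]] (320, 192, 24, 107)
```

```bash
python3 to.py 0.4518 0.2263 0.020 105.75
```

```text
t2.38 pos [0.4394 0.2328 0.221 ] yaw 105.82 -> [-0.0096  0.0103  0.201 ] yaw 0.001 q [  5.  14. -46. 109.  12.  62. -30.]
```

View pics/v2.png

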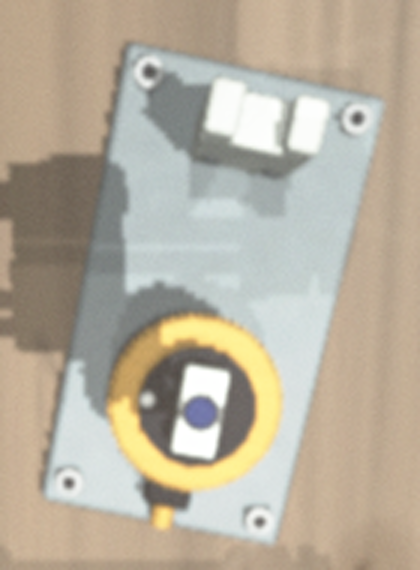

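The crop shows the ring with the flats (white block, blue lens), the white dot at its left (its +y side), and the post's horns at top. Descending on the key's tail.

```bash
python3 -m crank '[{"gripper":0.4,"tx":-0.007,"ty":0.010,"tz":0.06,"yaw":0},{"gripper":0.4,"tx":-0.007,"ty":0.010,"tz":0.11,"yaw":0},{"gripper":0.4,"tx":-0.007,"ty":0.010,"tz":0.15,"yaw":0},{"gripper":0.4,"tx":-0.007,"ty":0.010,"tz":0.15,"yaw":0}]' 30
python3 - <<'E'
from h import *
im,m,s=shot('wrist','w3');print(s['eef_pos'],s['orientation'])
hh=cv2.cvtColor(im,cv2.COLOR_RGB2HSV)
rd=(((hh[...,0]<8)|(hh[...,0]>172))&(hh[...,1]>140)&(hh[...,2]>60)).astype(np.uint8)*255
rd[330:]=0
q=big(rd);print(cv2.boundingRect(q));R=Ro.from_euler('xyz',s['orientation'],degrees=True).as_matrix()
T=(cast(m,q,.034)-s['eef_pos'])@R;r=cv2.minAreaRect((T[:,:2]*1000).astype(np.float32));print("tool mm",r,T.min(0),T.max(0))
cv2.imwrite('pics/v3.png',cv2.resize(im[:,:,::-1],None,fx=1,fy=1))
E
python3 to.py 0.451 0.2284 0.02 105.75
```

```text
t: 2.88
eef_pos: [0.4498, 0.2253, 0.0688]
orientation: [-179.7, 0.1, 105.6]
contact_force: [-0.5, -0.4, 0.2]
finger_gap: 0.0514
finger_force: 0.0
[0.44982749 0.22526214 0.06884222] [-1.79653527e+02  1.11758030e-01  1.05575271e+02]
(307, 200, 40, 130)
tool mm ((-8.131000518798828, 2.4129600524902344), (26.215757369995117, 87.14962005615234), 89.82731628417969) [-0.05174302 -0.01056353  0.03472713] [0.03543606 0.0156521  0.03500773]
t2.92 pos [0.4512 0.2267 0.0708] yaw 105.60 -> [0.0017 0.0004 0.0508] yaw -0.003 q [ -1.  27. -40. 116.  24.  46. -40.]
```

View pics/v3.png

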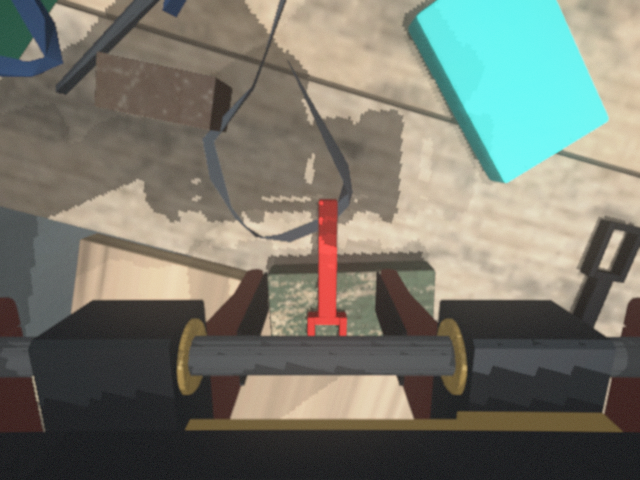

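The tail lies between the half-open fingers, tip at (328,200), eye at about (328,330). I'll shift 3 mm towards the tip, descend and grip.

```bash
python3 -m crank '[{"gripper":0.4,"tx":0.003,"ty":0.002,"tz":0.03,"yaw":0},{"gripper":0.4,"tx":0.003,"ty":0.002,"tz":0.051,"yaw":0},{"gripper":0.4,"tx":0.003,"ty":0.002,"tz":0.051,"yaw":0},{"gripper":0.0,"tx":0.003,"ty":0.002,"tz":0.051,"yaw":0},{"gripper":0.0,"tx":0.003,"ty":0.002,"tz":0.051,"yaw":0}]' 30
python3 -m crank '[{"gripper":0.0,"tx":0,"ty":0,"tz":0,"yaw":0},{"gripper":0.0,"tx":0,"ty":0,"tz":0,"yaw":0},{"gripper":0.0,"tx":0,"ty":0,"tz":0,"yaw":0}]'
python3 to.py 0.4512 0.2267 0.2 105.7
python3 -m crank '[{"gripper":0.0,"tx":0,"ty":0,"tz":-0.05,"yaw":0},{"gripper":0.0,"tx":0,"ty":0,"tz":-0.11,"yaw":0},{"gripper":0.0,"tx":0,"ty":0,"tz":-0.16,"yaw":0},{"gripper":0.0,"tx":0,"ty":0,"tz":-0.16,"yaw":0},{"gripper":0.0,"tx":0,"ty":0,"tz":-0.16,"yaw":0}]'
```

```text
t: 3.55
eef_pos: [0.4534, 0.2323, 0.0217]
orientation: [179.9, -0.0, 105.7]
contact_force: [0.0, -0.6, -0.3]
finger_gap: 0.0187
finger_force: 0.0
t: 3.92
eef_pos: [0.4523, 0.2319, 0.0203]
orientation: [180.0, 0.0, 105.7]
contact_force: [-0.6, -0.1, 0.5]
finger_gap: 0.0002
finger_force: 0.0
t3.92 pos [0.4523 0.2319 0.0203] yaw 105.70 -> [-0.0047 -0.0025 -0.1797] yaw -0.0 q [ -4.  31. -37. 118.  29.  40. -44.]
t: 4.55
eef_pos: [0.452, 0.2313, 0.1795]
orientation: [-180.0, 0.0, 105.7]
contact_force: [-0.4, 0.1, -0.3]
finger_gap: 0.0003
finger_force: 0.0
```

```bash
python3 -c "
from h import *
im,m,s=shot('wrist','w4');print(s['eef_pos'],s['orientation'])
im2,_,_=shot('scene','s4')
c=cv2.resize(im2[270:390,240:400],(640,480),interpolation=cv2.INTER_CUBIC)
cv2.imwrite('pics/v4.png',cv2.resize(np.hstack([im[:,160:480],c[:,:,:]]),None,fx=.8,fy=.8)[:,:,::-1])"
```

```text
[0.45198128 0.23132767 0.1795335 ] [-1.79956286e+02  3.92730623e-02  1.05684659e+02]
```

View pics/v4.png

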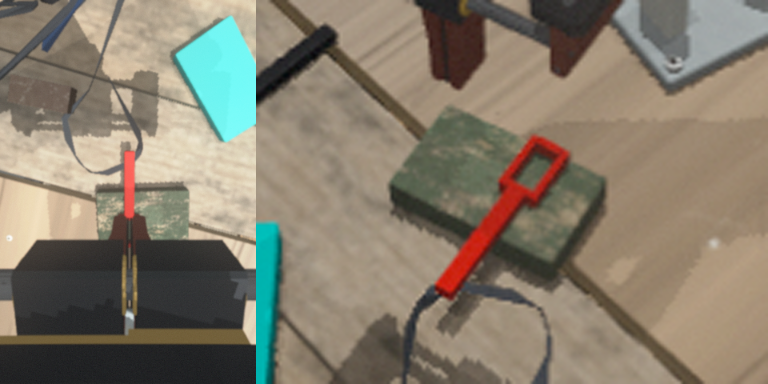

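The key still lies on the block, apparently untouched, and the fingers closed on nothing. The scene view shows what look like the finger tips at crop (455,80) and (575,70), which I'll check against the projection of the TCP.

Run:
```python
from h import *
s=arm.get_state();print(s['finger_gap'],s['eef_pos'])
R=Ro.from_euler('xyz',s['orientation'],degrees=True).as_matrix()
X=np.array([s['eef_pos']+R@np.array(o) for o in([0,0,0],[0,0,.008],[0,0,-.011],[0,.01,0],[.0658,0,-.187])])
for n in("scene","wrist"):
    m=cam(n,s);p,_=cv2.projectPoints(X,cv2.Rodrigues(m['R'])[0],m['t'],m['K'],m['dist_coeffs']);p=p[:,0];print(n,p.round(1).tolist())
    if n=="scene":print("crop",(np.c_[(p[:,0]-240)*3.2+256,(p[:,1]-270)*3.2]).round(0).tolist())
a=cv2.imread('pics/s4.png')[200:330,230:420];cv2.imwrite('pics/v5.png',cv2.resize(a,None,fx=4,fy=4,interpolation=cv2.INTER_CUBIC))
m=cam("wrist",s);im=cv2.imread('pics/w4.png')[:,:,::-1].copy()
hh=cv2.cvtColor(im,cv2.COLOR_RGB2HSV)
rd=(((hh[...,0]<8)|(hh[...,0]>172))&(hh[...,1]>140)&(hh[...,2]>100)).astype(np.uint8)*255;rd[275:]=0
q=big(rd);print(cv2.boundingRect(q));T=(cast(m,q,.034)-s['eef_pos'])@R;print(cv2.minAreaRect((T[:,:2]*1000).astype(np.float32)),T[:,0].max())
```

```text
0.00016775844245565512 [0.45142431 0.23115925 0.17867407]
scene [[303.1, 299.1], [303.3, 302.0], [302.8, 295.0], [298.0, 296.5], [269.3, 247.0]]
crop [[458.0, 93.0], [458.0, 102.0], [457.0, 80.0], [442.0, 85.0], [350.0, -74.0]]
wrist [[323.0, 273.8], [322.9, 269.0], [323.1, 281.0], [341.3, 273.8], [1013.0, 1085.9]]
(315, 189, 14, 86)
((-11.032695770263672, -0.7727508544921875), (81.84030151367188, 12.513505935668945), 0.00024009704065974802) 0.029887458100571064
```

View pics/v5.png

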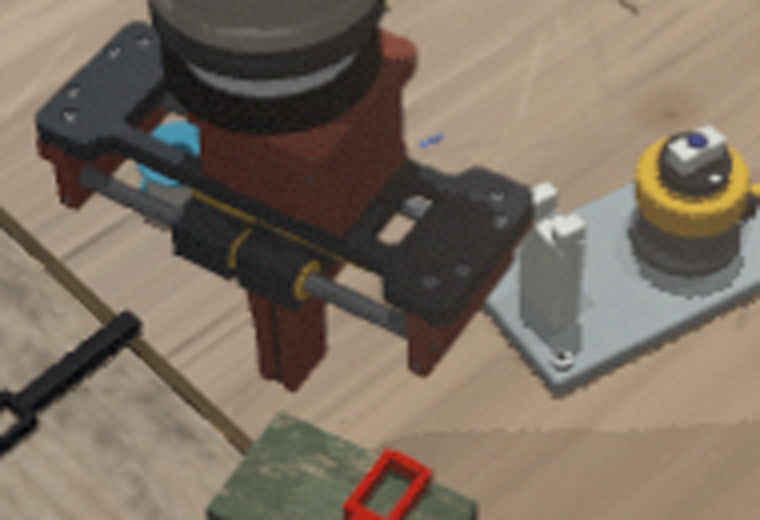

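The closed finger tips end at about (302,297) in the full scene picture, some 5 px above where they should project. I'll triangulate the key from both views to check heights.

Run:
```python
from h import *
def rd(im):
    hh=cv2.cvtColor(im,cv2.COLOR_RGB2HSV);return (((hh[...,0]<8)|(hh[...,0]>172))&(hh[...,1]>140)&(hh[...,2]>60)).astype(np.uint8)*255
sc=cv2.imread('pics/s4.png')[:,:,::-1].copy();m1=cam('scene',None)
k=big(rd(sc),(270,300,350,375)).astype(float)
u=np.array([-28,38.])/np.hypot(28,38);pr=k@u
tip=k[pr>pr.max()-1.5].mean(0);eye=k[pr<pr.min()+1.5].mean(0);print("scene tip,eye-end px",tip,eye)
def ray(m,p):
    q=cv2.undistortPoints(np.array(p,float).reshape(1,1,2),m['K'],m['dist_coeffs'])[0,0];d=m['R'].T@np.r_[q,1];return -m['R'].T@m['t'],d/np.linalg.norm(d)
def tri(a,b):
    A=np.c_[a[1],-b[1]];t=np.linalg.lstsq(A,b[0]-a[0],rcond=None)[0];x=a[0]+t[0]*a[1];y=b[0]+t[1]*b[1];return ((x+y)/2).round(4),np.linalg.norm(x-y).round(4)
P3=dict(eef_pos=np.array([0.44982749,0.22526214,0.06884222]),orientation=[-179.653527,.111758,105.575271])
P2=dict(eef_pos=np.array([0.43855351,0.23487924,0.22110732]),orientation=[-179.974543,-.0621769,105.988119])
P4=dict(eef_pos=np.array([0.45198128,0.23132767,0.1795335]),orientation=[-179.956,.0393,105.6847])
for f,P in(("w2",P2),("w3",P3),("w4",P4)):
    im=cv2.imread(f'pics/{f}.png')[:,:,::-1].copy();M=rd(im);M[330:]=0;q=big(M,(280,150,370,330)).astype(float)
    t=q[q[:,1]<q[:,1].min()+1.5].mean(0);e=q[q[:,1]>q[:,1].max()-1.5].mean(0);m=cam('wrist',P)
    print(f,t,e,"tip",tri(ray(m1,tip),ray(m,t)),"eye",tri(ray(m1,eye),ray(m,e)) if f=="w2" else "")
# block corners and post in the two views: bench level check
for n,p1 in(("ring c",(403,245)),):pass
```

```text
scene tip,eye-end px [297.66666667 361.16666667] [333.88888889 315.44444444]
w2 [332.58333333 192.16666667] [331.45833333 297.91666667] tip (array([0.4438, 0.2585, 0.0218]), np.float64(0.0017)) eye (array([0.4772, 0.1377, 0.0144]), np.float64(0.0016))
w3 [327.44444444 200.11111111] [326.45 328.8 ] tip (array([0.4437, 0.2589, 0.0224]), np.float64(0.0011)) eye 
w4 [321.5        189.16666667] [321.25 273.25] tip (array([0.4438, 0.2588, 0.0221]), np.float64(0.0012)) eye
```

Run:
```python
from h import *
m1=cam('scene',None)
def ray(m,p):
    q=cv2.undistortPoints(np.array(p,float).reshape(1,1,2),m['K'],m['dist_coeffs'])[0,0];d=m['R'].T@np.r_[q,1];return -m['R'].T@m['t'],d/np.linalg.norm(d)
def tri(a,b):
    A=np.c_[a[1],-b[1]];t=np.linalg.lstsq(A,b[0]-a[0],rcond=None)[0];x=a[0]+t[0]*a[1];y=b[0]+t[1]*b[1];return ((x+y)/2).round(4),np.linalg.norm(x-y).round(4)
P2=dict(eef_pos=np.array([0.43855351,0.23487924,0.22110732]),orientation=[-179.974543,-.0621769,105.988119])
P4=dict(eef_pos=np.array([0.45198128,0.23132767,0.1795335]),orientation=[-179.956,.0393,105.6847])
m2=cam('wrist',P2);m4=cam('wrist',P4)
for a,b in(((282.5,327.8),(398,235)),((333.4,351.9),(295,232)),((349,325.6),(297,295)),((300.6,303.4),(398,290))):print("block",tri(ray(m1,a),ray(m2,b)))
print("tips",tri(ray(m1,(302.5,295.5)),ray(m4,(322,269))))
v=np.load('w1.npy');m=cam('wrist',dict(eef_pos=v[:3],orientation=v[3:]))
# lens centre v2 (200,412)/3+(280,50); v5 (697,140)/4+(230,200)
print("lens .085",tri(ray(m1,(230+697/4,200+140/4)),ray(m,(280+200/3,50+412/3))))
print("plate screw .012",tri(ray(m1,(230+562/4,200+360/4)),ray(m,(280+148/3,50+70/3))))
```

```text
block (array([0.5281, 0.229 , 0.0085]), np.float64(0.003))
block (array([0.4149, 0.2013, 0.0218]), np.float64(0.0073))
block (array([0.4377, 0.1333, 0.0186]), np.float64(0.0011))
block (array([0.5508, 0.1638, 0.0051]), np.float64(0.0049))
tips (array([0.4489, 0.2362, 0.1932]), np.float64(0.0043))
lens .085 (array([ 0.4913, -0.0769,  0.0813]), np.float64(0.0019))
plate screw .012 (array([0.4748, 0.0372, 0.0117]), np.float64(0.0031))
```

The fingertips triangulate about 20 mm higher than the stated tool frame. The wrist view agrees: the tip spacing of 118 px for a 51 mm gap puts the tips 160–170 mm from the camera, not 200 mm. So the fingers closed above the key. I'll go lower in small steps, watching the contact force.

```bash
python3 -m crank '[{"gripper":0.4,"tx":-0.003,"ty":0,"tz":0.05,"yaw":0},{"gripper":0.4,"tx":-0.003,"ty":0,"tz":0.10,"yaw":0},{"gripper":0.4,"tx":-0.003,"ty":0,"tz":0.14,"yaw":0},{"gripper":0.4,"tx":-0.003,"ty":0,"tz":0.167,"yaw":0},{"gripper":0.4,"tx":-0.003,"ty":0,"tz":0.167,"yaw":0}]' 30
python3 -m crank '[{"gripper":0.4,"tx":0,"ty":0,"tz":0,"yaw":0},{"gripper":0.4,"tx":0,"ty":0,"tz":0.003,"yaw":0},{"gripper":0.4,"tx":0,"ty":0,"tz":0.003,"yaw":0}]'
python3 -m crank '[{"gripper":0.4,"tx":0,"ty":0,"tz":0.002,"yaw":0},{"gripper":0.4,"tx":0,"ty":0,"tz":0.002,"yaw":0}]'
```

```text
t: 5.28
eef_pos: [0.4505, 0.2279, 0.0104]
orientation: [-179.6, 0.0, 105.8]
contact_force: [-0.3, -0.3, 0.1]
finger_gap: 0.0344
finger_force: 0.0
t: 5.65
eef_pos: [0.4536, 0.2291, 0.0108]
orientation: [179.9, 0.0, 105.7]
contact_force: [0.2, 1.5, -0.4]
finger_gap: 0.0353
finger_force: 0.0
t: 5.9
eef_pos: [0.4532, 0.2289, 0.0083]
orientation: [180.0, 0.0, 105.7]
contact_force: [0.4, -0.6, 0.2]
finger_gap: 0.0349
finger_force: 0.0
```

```bash
python3 -m crank '[{"gripper":0.4,"tx":0,"ty":0,"tz":0.003,"yaw":0},{"gripper":0.4,"tx":0,"ty":0,"tz":0.003,"yaw":0}]'
python3 -m crank '[{"gripper":0.4,"tx":0,"ty":0,"tz":0.003,"yaw":0},{"gripper":0.4,"tx":0,"ty":0,"tz":0.003,"yaw":0}]'
python3 -m crank '[{"gripper":0.0,"tx":0,"ty":0,"tz":0.002,"yaw":0},{"gripper":0.0,"tx":0,"ty":0,"tz":0.002,"yaw":0},{"gripper":0.0,"tx":0,"ty":0,"tz":0.002,"yaw":0},{"gripper":0.0,"tx":0,"ty":0,"tz":0.002,"yaw":0}]'
```

```text
t: 6.15
eef_pos: [0.453, 0.2289, 0.0049]
orientation: [-180.0, 0.0, 105.7]
contact_force: [-1.0, 0.0, -0.2]
finger_gap: 0.0351
finger_force: 0.0
t: 6.4
eef_pos: [0.453, 0.2289, 0.002]
orientation: [-180.0, 0.0, 105.7]
contact_force: [0.2, 0.4, -0.7]
finger_gap: 0.0353
finger_force: 0.0
t: 6.9
eef_pos: [0.4531, 0.2291, 0.0002]
orientation: [180.0, -0.0, 105.7]
contact_force: [0.2, 0.0, 0.2]
finger_gap: 0.0117
finger_force: 30.0
```

Gripped: gap 11.7 mm at 30 N, with the TCP at z = 0.0002, so the key's underside sits 24 mm above the TCP. Lifting.

```bash
python3 -m crank '[{"gripper":0.0,"tx":0,"ty":0,"tz":-0.03,"yaw":0},{"gripper":0.0,"tx":0,"ty":0,"tz":-0.08,"yaw":0},{"gripper":0.0,"tx":0,"ty":0,"tz":-0.13,"yaw":0},{"gripper":0.0,"tx":0,"ty":0,"tz":-0.13,"yaw":0},{"gripper":0.0,"tx":0,"ty":0,"tz":-0.13,"yaw":0}]'
python3 - <<'E'
from h import *
im,m,s=shot('wrist','w6');print(s['eef_pos'],s['orientation'],s['contact_force'],s['finger_gap'])
hh=cv2.cvtColor(im,cv2.COLOR_RGB2HSV)
rd=(((hh[...,0]<8)|(hh[...,0]>172))&(hh[...,1]>140)&(hh[...,2]>60)).astype(np.uint8)*255;rd[272:]=0
q=big(rd,(280,150,370,330));print(cv2.boundingRect(q))
R=Ro.from_euler('xyz',s['orientation'],degrees=True).as_matrix()
T=(cast(m,q,s['eef_pos'][2]+.034)-s['eef_pos'])@R*1000
for x in range(15,40,4):
    g=T[abs(T[:,0]-x)<2];print(x,g[:,1].min().round(2),g[:,1].max().round(2)) if len(g) else 0
print("tip x",T[:,0].max())
cv2.imwrite('pics/v6.png',im[:,160:480,::-1])
E
python3 to.py 0.5049 -0.011 0.11 78.3
```

```text
t: 7.52
eef_pos: [0.4528, 0.2283, 0.1295]
orientation: [-180.0, 0.0, 105.7]
contact_force: [-0.6, -0.5, -0.9]
finger_gap: 0.0115
finger_force: 30.0
[0.45277022 0.22831666 0.129507  ] [-1.79956339e+02  4.25586939e-02  1.05677935e+02] [-0.55043002 -0.47234894 -0.85582162] 0.011458885727165857
(309, 228, 26, 44)
15 -6.38 4.3
19 -6.35 4.27
23 -6.31 4.68
27 -6.28 4.65
31 -5.81 4.61
35 -5.35 3.72
tip x 33.06436958560061
t7.58 pos [0.4523 0.2282 0.1289] yaw 105.69 -> [-0.2444 -0.014   0.0191] yaw 0.478 q [  3.  22. -44. 113.  19.  52. -36.]
```

View pics/v6.png

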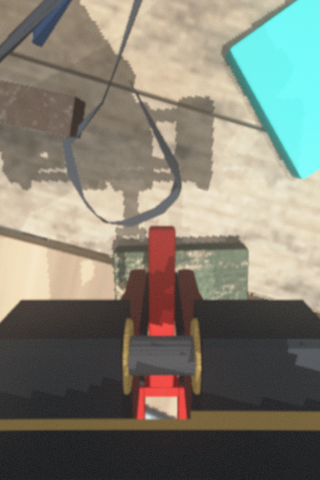

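The key hangs level in the fingers. In the full picture the tail tip is at (322,228) and the eye is visible through the rail window at about (323,402). I'll carry it to above the barrel.

```bash
python3 to.py 0.5056 -0.0117 0.10 78.3
python3 -m crank '[{"gripper":0.0,"tx":-0.05,"ty":-0.003,"tz":0,"yaw":0.1},{"gripper":0.0,"tx":-0.11,"ty":-0.006,"tz":0,"yaw":0.25},{"gripper":0.0,"tx":-0.17,"ty":-0.01,"tz":0.01,"yaw":0.4},{"gripper":0.0,"tx":-0.22,"ty":-0.014,"tz":0.02,"yaw":0.478},{"gripper":0.0,"tx":-0.245,"ty":-0.0145,"tz":0.029,"yaw":0.478}]'
python3 -m crank '[{"gripper":0.0,"tx":0,"ty":0,"tz":0,"yaw":0},{"gripper":0.0,"tx":0,"ty":0,"tz":0,"yaw":0}]'
python3 to.py 0.5056 -0.0117 0.08 78.3
```

```text
t7.58 pos [0.4523 0.2282 0.1289] yaw 105.69 -> [-0.2453 -0.0135  0.0291] yaw 0.478 q [  3.  22. -44. 113.  19.  52. -36.]
t: 8.2
eef_pos: [0.5042, -0.0144, 0.0989]
orientation: [-179.8, 0.1, 78.0]
contact_force: [-0.5, -0.1, -1.3]
finger_gap: 0.0117
finger_force: 30.0
t: 8.45
eef_pos: [0.5047, -0.0094, 0.1005]
orientation: [-179.9, -0.0, 78.4]
contact_force: [0.3, 0.7, -1.7]
finger_gap: 0.0115
finger_force: 30.0
t8.45 pos [ 0.5047 -0.0094  0.1005] yaw 78.40 -> [-0.0021  0.0014  0.0205] yaw 0.002 q [ 22.  22. -34. 116.  16.  47. -33.]
```

```bash
python3 -m crank '[{"gripper":0.0,"tx":-0.05,"ty":0,"tz":0,"yaw":0},{"gripper":0.0,"tx":-0.105,"ty":0,"tz":0,"yaw":0},{"gripper":0.0,"tx":-0.105,"ty":0,"tz":0,"yaw":0},{"gripper":0.0,"tx":-0.105,"ty":0,"tz":0,"yaw":0},{"gripper":0.0,"tx":-0.105,"ty":0,"tz":0,"yaw":0}]'
cat > m2.py <<'E'
from h import *
im,m,s=shot('wrist','w7');print(s['eef_pos'],s['orientation'])
R=Ro.from_euler('xyz',s['orientation'],degrees=True).as_matrix()
def tool(p,z):return (cast(m,p,z)-s['eef_pos'])@R*1000
h=cv2.cvtColor(im,cv2.COLOR_RGB2HSV)
pr,_=cv2.projectPoints(np.array([[.4916,-.0756,.085],[.5099,.0125,.086]]),cv2.Rodrigues(m['R'])[0],m['t'],m['K'],m['dist_coeffs']);print(pr[:,0])
c=pr[0,0].astype(int)
w=((h[...,1]<60)&(h[...,2]>150)).astype(np.uint8)*255
box=np.zeros_like(w);box[c[1]-35:c[1]+35,c[0]-35:c[0]+35]=255
q=big(cv2.morphologyEx(w&box,cv2.MORPH_CLOSE,np.ones((9,9))));T=tool(q,.085)[:,:2];print("flats",cv2.minAreaRect(T.astype(np.float32)),cv2.boundingRect(q))
br=((h[...,0]>10)&(h[...,0]<32)&(h[...,1]>80)&(h[...,2]>90)).astype(np.uint8)*255
box[:]=0;box[max(c[1]-75,0):c[1]+75,c[0]-75:c[0]+75]=255
q=big(cv2.morphologyEx(br&box,cv2.MORPH_OPEN,np.ones((3,3))));T=tool(q,.062)[:,:2];print("ring",cv2.minEnclosingCircle(T.astype(np.float32)),cv2.boundingRect(q),T.min(0),T.max(0))
cv2.imwrite('pics/v7.png',im[:,:,::-1])
E
python3 m2.py
```

```text
t: 9.07
eef_pos: [0.4847, -0.1113, 0.1014]
orientation: [180.0, -0.0, 78.5]
contact_force: [-0.4, 0.7, -0.2]
finger_gap: 0.0118
finger_force: 30.0
[ 0.48469668 -0.11134659  0.10138521] [ 1.79979399e+02 -4.43318623e-02  7.85102371e+01]
[[322.27027474 202.20270531]
 [323.10658703  22.2913041 ]]
flats ((36.42313766479492, -0.18370580673217773), (13.924665451049805, 27.852005004882812), 88.34351348876953) (310, 177, 26, 50)
ring ((36.964561462402344, -0.3801535665988922), 29.63496208190918) (275, 148, 94, 91) [  9.84089138 -29.90208928] [65.92006155 28.23558051]
```

View pics/v7.png

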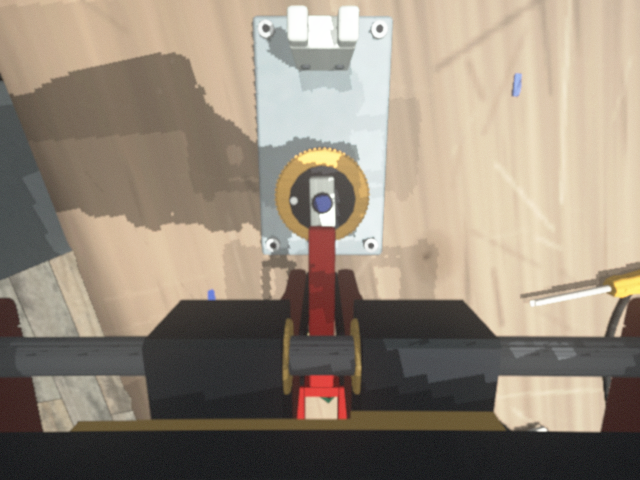

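The close view shows the flats centred at (322,202) with their true size, the horns at cols 288–307 and 338–358 near the top, and the held tail and eye below. Next I get the key's pose in the tool frame from the same picture.

Run:
```python
from h import *
P6=dict(eef_pos=np.array([0.45277022,0.22831666,0.129507]),orientation=[-179.956339,.0425587,105.677935])
P7=dict(eef_pos=np.array([0.48469668,-0.11134659,0.10138521]),orientation=[179.979399,-.0443319,78.5102371])
for f,P in(("w6",P6),("w7",P7)):
    im=cv2.imread(f'pics/{f}.png')[:,:,::-1].copy();m=cam('wrist',P)
    R=Ro.from_euler('xyz',P['orientation'],degrees=True).as_matrix()
    tool=lambda p,z:(cast(m,p,P['eef_pos'][2]+z)-P['eef_pos'])@R*1000
    hh=cv2.cvtColor(im,cv2.COLOR_RGB2HSV)
    rd=(((hh[...,0]<9)|(hh[...,0]>171))&(hh[...,1]>150)&(hh[...,2]>70))
    rd[:,:280]=0;rd[:,365:]=0
    c=[];rows=list(range(232,268,2))
    for v in rows:
        u=np.flatnonzero(rd[v]);c.append(((u[0]+u[-1])/2,v))
    T=tool(c,.034);p=np.polyfit(T[:,0],T[:,1],1);print(f,"tail slope",p,"tip",tool([(322,np.flatnonzero(rd[:,322])[0]-.5)],.034)[0])
    for v in range(386,420,6):
        u=np.flatnonzero(rd[v]);print(v,u[0],u[-1],tool([((u[0]+u[-1])/2,v)],.034)[0].round(2),"w",len(u))
    if f=="w7":
        for pt in((288,25),(307,12),(338,12),(358,25)):print("horn",tool([pt],.086-P['eef_pos'][2])[0])
```

```text
w6 tail slope [ 0.02931935 -1.67260015] tip [ 31.99422599  -0.60278085 -34.0233249 ]
386 301 343 [-45.54  -0.6  -33.97] w 42
392 299 344 [-48.87  -0.84 -33.96] w 46
398 298 345 [-52.22  -0.84 -33.96] w 14
404 298 345 [-55.61  -0.84 -33.96] w 15
410 297 346 [-59.02  -0.84 -33.96] w 17
416 296 347 [-62.47  -0.84 -33.95] w 18
w7 tail slope [-0.05006774  0.07431373] tip [ 27.07392048  -0.602172   -33.97928077]
386 300 342 [-45.49  -1.08 -34.04] w 43
392 299 344 [-48.81  -0.84 -34.04] w 46
398 298 345 [-52.16  -0.84 -34.04] w 14
404 298 345 [-55.54  -0.84 -34.04] w 14
410 297 346 [-58.95  -0.84 -34.05] w 16
416 296 346 [-62.39  -1.09 -34.05] w 17
horn [125.16568629 -17.45804489  15.47578389]
horn [130.87014197  -7.9351927   15.48362164]
horn [130.86782004   7.37431989  15.48912446]
horn [125.15898885  17.40191382  15.48831279]
```

The key and target agree: the TCP goal is (0.5056, −0.0118) at yaw 78.5.

```bash
python3 to.py 0.5056 -0.0118 0.08 78.5
python3 -m crank '[{"gripper":0.0,"tx":0.05,"ty":0,"tz":0,"yaw":0},{"gripper":0.0,"tx":0.1,"ty":0.0005,"tz":0.01,"yaw":0},{"gripper":0.0,"tx":0.102,"ty":0.0005,"tz":0.02,"yaw":0},{"gripper":0.0,"tx":0.102,"ty":0.0005,"tz":0.02,"yaw":0},{"gripper":0.0,"tx":0.102,"ty":0.0005,"tz":0.02,"yaw":0}]'
python3 to.py 0.5056 -0.0118 0.065 78.5
```

```text
t9.12 pos [ 0.4847 -0.1116  0.1014] yaw 78.50 -> [0.1019 0.0006 0.0214] yaw -0.0 q [ 33.  21. -32. 117.  15.  46. -20.]
t: 9.75
eef_pos: [0.5052, -0.0149, 0.0812]
orientation: [-180.0, 0.0, 78.2]
contact_force: [-0.2, -1.0, -0.4]
finger_gap: 0.012
finger_force: 30.0
t9.75 pos [ 0.5052 -0.0149  0.0812] yaw 78.24 -> [ 0.0031 -0.0002  0.0162] yaw -0.005 q [ 21.  24. -33. 116.  18.  45. -34.]
```

```bash
python3 -m crank '[{"gripper":0.0,"tx":0,"ty":0,"tz":0.01,"yaw":0},{"gripper":0.0,"tx":0,"ty":0,"tz":0.013,"yaw":0},{"gripper":0.0,"tx":0,"ty":0,"tz":0.013,"yaw":0},{"gripper":0.0,"tx":0,"ty":0,"tz":0.013,"yaw":0}]'
python3 to.py 0.5056 -0.0118 0.060 78.5
```

```text
t: 10.25
eef_pos: [0.5055, -0.0139, 0.0683]
orientation: [180.0, -0.0, 78.3]
contact_force: [-0.4, 0.7, -0.2]
finger_gap: 0.0115
finger_force: 30.0
t10.25 pos [ 0.5055 -0.0139  0.0683] yaw 78.30 -> [ 0.002  -0.0003  0.0083] yaw -0.003 q [ 21.  25. -32. 117.  19.  43. -35.]
```

```bash
python3 -m crank '[{"gripper":0.0,"tx":0.002,"ty":-0.0003,"tz":0,"yaw":-0.003},{"gripper":0.0,"tx":0.002,"ty":-0.0003,"tz":0.003,"yaw":-0.003},{"gripper":0.0,"tx":0.002,"ty":-0.0003,"tz":0.006,"yaw":-0.003},{"gripper":0.0,"tx":0.002,"ty":-0.0003,"tz":0.009,"yaw":-0.003},{"gripper":0.0,"tx":0.002,"ty":-0.0003,"tz":0.009,"yaw":-0.003}]'
python3 to.py 0.5056 -0.0118 0.060 78.5
```

```text
t: 10.88
eef_pos: [0.5052, -0.0118, 0.0589]
orientation: [-180.0, 0.0, 78.5]
contact_force: [0.4, 0.9, -0.9]
finger_gap: 0.0117
finger_force: 30.0
t10.88 pos [ 0.5052 -0.0118  0.0589] yaw 78.48 -> [ 0.0001  0.0004 -0.0011] yaw -0.0 q [ 20.  26. -32. 117.  20.  42. -35.]
```

```bash
python3 -m crank '[{"gripper":0.0,"tx":0,"ty":0.0003,"tz":0.003,"yaw":0},{"gripper":0.0,"tx":0,"ty":0.0003,"tz":0.006,"yaw":0},{"gripper":0.0,"tx":0,"ty":0.0003,"tz":0.006,"yaw":0}]'
python3 -m crank '[{"gripper":0.0,"tx":0,"ty":0,"tz":0.002,"yaw":0},{"gripper":0.0,"tx":0,"ty":0,"tz":0.004,"yaw":0},{"gripper":0.0,"tx":0,"ty":0,"tz":0.004,"yaw":0}]'
```

```text
t: 11.25
eef_pos: [0.5056, -0.0119, 0.0529]
orientation: [-180.0, 0.0, 78.5]
contact_force: [-0.6, 0.7, -1.1]
finger_gap: 0.0117
finger_force: 30.0
t: 11.62
eef_pos: [0.5057, -0.0118, 0.0491]
orientation: [-180.0, 0.0, 78.5]
contact_force: [-0.2, 0.6, 0.0]
finger_gap: 0.0115
finger_force: 30.0
```

```bash
python3 -m crank '[{"gripper":0.0,"tx":0,"ty":0,"tz":0.0008,"yaw":0},{"gripper":0.0,"tx":0,"ty":0,"tz":0.0008,"yaw":0}]'
python3 -m crank '[{"gripper":0.45,"tx":0,"ty":0,"tz":0,"yaw":0},{"gripper":0.45,"tx":0,"ty":0,"tz":0,"yaw":0},{"gripper":0.45,"tx":0,"ty":0,"tz":0,"yaw":0},{"gripper":0.45,"tx":0,"ty":0,"tz":-0.03,"yaw":0},{"gripper":1,"tx":0,"ty":0,"tz":-0.075,"yaw":0}]'
python3 -m crank '[{"gripper":1,"tx":-0.02,"ty":0,"tz":0,"yaw":0},{"gripper":1,"tx":-0.02,"ty":0,"tz":0,"yaw":0},{"gripper":1,"tx":-0.02,"ty":0,"tz":0,"yaw":0}]'
cp m2.py m3.py; sed -i 's/w7/w8/;s/v7/v8/' m3.py
cat > m4.py <<'E'
from h import *
im,m,s=shot('wrist','w8');print(s['eef_pos'],s['orientation'])
R=Ro.from_euler('xyz',s['orientation'],degrees=True).as_matrix()
hh=cv2.cvtColor(im,cv2.COLOR_RGB2HSV)
rd=(((hh[...,0]<9)|(hh[...,0]>171))&(hh[...,1]>140)&(hh[...,2]>70)).astype(np.uint8)*255;rd[330:]=0;rd[:,:260]=0;rd[:,390:]=0
q=big(rd);print(cv2.boundingRect(q));W=cast(m,q,.082)
r=cv2.minAreaRect((W[:,:2]*1000).astype(np.float32));print("key",r)
d=np.array([np.cos(np.radians(78.4)),np.sin(np.radians(78.4))]);t=W[:,:2]@d;n=W[:,:2]@np.array([-d[1],d[0]])
ax=np.array([.4916,-.0756]);print("along axis rel mm",(t.min()-ax@d)*1000,(t.max()-ax@d)*1000,"lateral",1000*(np.array([n[t<t.min()+.035].min(),n[t<t.min()+.035].max(),n[t>t.max()-.02].min(),n[t>t.max()-.02].max()])-ax@np.array([-d[1],d[0]])))
E
python3 m4.py
```

```text
t: 11.88
eef_pos: [0.5058, -0.0119, 0.0487]
orientation: [180.0, 0.0, 78.5]
contact_force: [-2.0, -1.2, 2.4]
finger_gap: 0.0117
finger_force: 30.0
t: 12.5
eef_pos: [0.5046, -0.0118, 0.1232]
orientation: [-179.8, 0.0, 78.5]
contact_force: [0.8, -0.6, 0.5]
finger_gap: 0.0463
finger_force: 0.0
t: 12.88
eef_pos: [0.5014, -0.0309, 0.1229]
orientation: [-179.9, -0.0, 78.5]
contact_force: [-0.0, 0.1, 0.6]
finger_gap: 0.076
finger_force: 0.0
[ 0.50141694 -0.03093509  0.12293992] [-1.79947269e+02 -1.24248206e-02  7.84878023e+01]
(303, 173, 39, 157)
key ((500.483642578125, -32.964210510253906), (106.23544311523438, 26.20665740966797), 78.49337005615234)
along axis rel mm -9.584884822704923 96.66489481497408 lateral [-13.31650539  12.88887973  -5.02572428   4.34980936]
```

The key is seated: lateral edges −13.3/+12.9 mm about the axis and tail end at about 97 mm. The descent met only 2.4 N at the bottom, where it seated. Now to the ring, starting 43° off square.

```bash
python3 to.py 0.4926 -0.0758 0.123 121.5
python3 -m crank '[{"gripper":1,"tx":-0.02,"ty":0,"tz":0,"yaw":-0.18},{"gripper":1,"tx":-0.046,"ty":0,"tz":0,"yaw":-0.36},{"gripper":1,"tx":-0.046,"ty":0,"tz":0,"yaw":-0.54},{"gripper":1,"tx":-0.046,"ty":0,"tz":0,"yaw":-0.72},{"gripper":1,"tx":-0.046,"ty":0,"tz":0,"yaw":-0.75}]'
python3 -m crank '[{"gripper":1,"tx":0,"ty":0,"tz":0.01,"yaw":0},{"gripper":1,"tx":0,"ty":0,"tz":0.03,"yaw":0},{"gripper":1,"tx":0,"ty":0,"tz":0.03,"yaw":0}]'
python3 to.py 0.4926 -0.0758 0.024 121.5
```

```text
t12.93 pos [ 0.5014 -0.0307  0.1229] yaw 78.52 -> [-0.046   0.0003 -0.0001] yaw -0.75 q [ 25.  20. -34. 115.  15.  50. -29.]
t: 13.55
eef_pos: [0.4925, -0.0758, 0.1229]
orientation: [-180.0, -0.1, 121.5]
contact_force: [0.2, -0.3, -0.6]
finger_gap: 0.0876
finger_force: 0.0
t: 13.92
eef_pos: [0.4912, -0.0761, 0.0918]
orientation: [-179.9, -0.1, 121.4]
contact_force: [0.5, 0.9, 0.2]
finger_gap: 0.0877
finger_force: 0.0
t13.93 pos [ 0.4912 -0.0761  0.0918] yaw 121.39 -> [-0.0006  0.0016  0.0678] yaw -0.002 q [ 35.  24. -41. 116.  21.  47.  14.]
```

```bash
python3 -m crank '[{"gripper":1,"tx":0,"ty":0.001,"tz":0.02,"yaw":0},{"gripper":1,"tx":0,"ty":0.001,"tz":0.04,"yaw":0},{"gripper":1,"tx":0,"ty":0.001,"tz":0.05,"yaw":0},{"gripper":1,"tx":0,"ty":0.001,"tz":0.05,"yaw":0}]'
python3 -m crank '[{"gripper":1,"tx":0,"ty":0,"tz":0.006,"yaw":0},{"gripper":1,"tx":0,"ty":0,"tz":0.012,"yaw":0},{"gripper":1,"tx":0,"ty":0,"tz":0.015,"yaw":0},{"gripper":1,"tx":0,"ty":0,"tz":0.015,"yaw":0}]'
python3 to.py 0.4926 -0.0758 0.024 121.5
```

```text
t: 14.42
eef_pos: [0.493, -0.0757, 0.0427]
orientation: [-179.9, -0.1, 121.5]
contact_force: [-0.7, -0.4, 0.8]
finger_gap: 0.0875
finger_force: 0.0
t: 14.92
eef_pos: [0.4933, -0.076, 0.0283]
orientation: [-180.0, -0.0, 121.5]
contact_force: [0.0, 0.1, -0.0]
finger_gap: 0.0878
finger_force: 0.0
t14.93 pos [ 0.4933 -0.076   0.0283] yaw 121.45 -> [ 0.0005 -0.0005  0.0043] yaw -0.001 q [ 32.  30. -37. 119.  27.  40.   8.]
```

```bash
python3 -m crank '[{"gripper":1,"tx":0,"ty":0,"tz":0.004,"yaw":0},{"gripper":0.6,"tx":0,"ty":0,"tz":0.004,"yaw":0},{"gripper":0.6,"tx":0,"ty":0,"tz":0.004,"yaw":0},{"gripper":0.6,"tx":0,"ty":0,"tz":0.004,"yaw":0},{"gripper":0.6,"tx":0,"ty":0,"tz":0.004,"yaw":0}]' 10
python3 -c "
from h import *
s=arm.get_state();print(s['moment'].round(3),s['contact_force'].round(2),s['finger_gap'],s['qpos'].round(1))"
```

```text
t: 15.55
eef_pos: [0.4928, -0.0764, 0.0244]
orientation: [-179.9, 0.0, 121.4]
contact_force: [-2.3, -1.1, 2.9]
finger_gap: 0.0596
finger_force: 10.0
[-0.279  0.487  0.05 ] [-2.33 -1.13  2.93] 0.059647877287565196 [ 31.4  29.9 -36.7 118.8  27.7  39.9   8. ]
```

```bash
cat > st.py <<'E'
from h import *
s=arm.get_state();print("Mz",s['moment'].round(3),"F",s['contact_force'].round(1),"gap",s['finger_gap'].round(4),s['finger_force'],"yaw",s['orientation'][2].round(2),s['eef_pos'].round(4))
E
python3 -m crank '[{"gripper":0.3,"tx":0,"ty":0,"tz":0,"yaw":0},{"gripper":0.3,"tx":0,"ty":0,"tz":0,"yaw":0}]' 55; python3 st.py
python3 -m crank '[{"gripper":0.3,"tx":0,"ty":0,"tz":0,"yaw":0.05},{"gripper":0.3,"tx":0,"ty":0,"tz":0,"yaw":0.1}]' ; python3 st.py
python3 -m crank '[{"gripper":0.3,"tx":0,"ty":0,"tz":0,"yaw":0.05},{"gripper":0.3,"tx":0,"ty":0,"tz":0,"yaw":0.1}]' ; python3 st.py
```

```text
t: 15.8
eef_pos: [0.4929, -0.0764, 0.0244]
orientation: [-179.9, 0.0, 121.4]
contact_force: [-3.7, -1.7, 4.1]
finger_gap: 0.0588
finger_force: 55.0
t: 16.05
eef_pos: [0.4928, -0.0764, 0.0244]
orientation: [-179.9, 0.0, 115.6]
contact_force: [-4.1, -2.1, 4.6]
finger_gap: 0.059
finger_force: 55.0
t: 16.3
eef_pos: [0.4927, -0.0765, 0.0243]
orientation: [-179.9, 0.0, 109.9]
contact_force: [-3.6, -3.2, 4.0]
finger_gap: 0.0589
finger_force: 55.0Traceback (most recent call last):
  File "st.py", line 2, in <module>
    s=arm.get_state();print("Mz",s['moment'].round(3),"F",s['contact_force'].round(1),"gap",s['finger_gap'].round(4),s['finger_force'],"yaw",s['orientation'][2].round(2),s['eef_pos'].round(4))
                                                                                            ^^^^^^^^^^^^^^^^^^^^^
AttributeError: 'float' object has no attribute 'round'
Traceback (most recent call last):
  File "st.py", line 2, in <module>
    s=arm.get_state();print("Mz",s['moment'].round(3),"F",s['contact_force'].round(1),"gap",s['finger_gap'].round(4),s['finger_force'],"yaw",s['orientation'][2].round(2),s['eef_pos'].round(4))
                                                                                            ^^^^^^^^^^^^^^^^^^^^^
AttributeError: 'float' object has no attribute 'round'
Traceback (most recent call last):
  File "st.py", line 2, in <module>
    s=arm.get_state();print("Mz",s['moment'].round(3),"F",s['contact_force'].round(1),"gap",s['finger_gap'].round(4),s['finger_force'],"yaw",s['orientation'][2].round(2),s['eef_pos'].round(4))
                                                                                            ^^^^^^^^^^^^^^^^^^^^^
AttributeError: 'float' object has no attribute 'round'
```

```bash
cat > st.py <<'E'
from h import *
s=arm.get_state();print("M",s['moment'].round(3),"F",s['contact_force'].round(1),"gap %.4f"%s['finger_gap'],s['finger_force'],"yaw %.2f"%s['orientation'][2],s['eef_pos'].round(4))
E
python3 st.py
python3 -m crank '[{"gripper":0.3,"tx":0,"ty":0,"tz":0.0001,"yaw":0.03},{"gripper":0.3,"tx":0,"ty":0,"tz":0.0001,"yaw":0.06},{"gripper":0.3,"tx":0,"ty":0,"tz":0.0001,"yaw":0.1}]'>/dev/null ; python3 st.py
python3 -m crank '[{"gripper":0.3,"tx":0,"ty":0,"tz":0,"yaw":0}]'>/dev/null; python3 st.py
```

```text
M [-0.492  0.805  0.357] F [-3.6 -3.2  4. ] gap 0.0589 55.00066816806793 yaw 109.93 [ 0.4927 -0.0765  0.0243]
M [-0.582  0.947  0.274] F [-3.3 -2.5  5.7] gap 0.0589 55.00101864337921 yaw 104.23 [ 0.4926 -0.0765  0.0242]
M [-0.647  1.013  0.158] F [-4.9 -3.   3.8] gap 0.0594 55.00196099281311 yaw 104.26 [ 0.4926 -0.0764  0.0242]
```

```bash
for i in 1; do
python3 -m crank '[{"gripper":0.3,"tx":0,"ty":0,"tz":0,"yaw":0.03},{"gripper":0.3,"tx":0,"ty":0,"tz":0.0001,"yaw":0.06}]'>/dev/null ; python3 st.py
python3 -m crank '[{"gripper":0.3,"tx":0,"ty":0,"tz":0,"yaw":0.02},{"gripper":0.3,"tx":0,"ty":0,"tz":0,"yaw":0.04}]'>/dev/null ; python3 st.py
done
```

```text
M [-0.614  1.004  0.354] F [-4.1 -2.6  6.1] gap 0.0588 55.001596212387085 yaw 100.80 [ 0.4926 -0.0765  0.0241]
M [-0.601  0.967  0.336] F [-5.6 -2.6  5.1] gap 0.0590 55.00165343284607 yaw 98.53 [ 0.4926 -0.0765  0.0241]
```

```bash
echo "import sys;sys.exit(s['moment'][2]>.5)" >> st.py
python3 -m crank '[{"gripper":0.3,"tx":0,"ty":0,"tz":0,"yaw":0.02},{"gripper":0.3,"tx":0,"ty":0,"tz":0,"yaw":0.04}]'>/dev/null ; python3 st.py &&
python3 -m crank '[{"gripper":0.3,"tx":0,"ty":0,"tz":0,"yaw":0.02},{"gripper":0.3,"tx":0,"ty":0,"tz":0,"yaw":0.04}]'>/dev/null && python3 st.py &&
python3 -m crank '[{"gripper":0.3,"tx":0,"ty":0,"tz":0,"yaw":0.02},{"gripper":0.3,"tx":0,"ty":0,"tz":0.0001,"yaw":0.04}]'>/dev/null && python3 st.py &&
python3 -m crank '[{"gripper":0.3,"tx":0,"ty":0,"tz":0,"yaw":0.02},{"gripper":0.3,"tx":0,"ty":0,"tz":0,"yaw":0.04}]'>/dev/null && python3 st.py &&
python3 -m crank '[{"gripper":0.3,"tx":0,"ty":0,"tz":0,"yaw":0.02},{"gripper":0.3,"tx":0,"ty":0,"tz":0.0001,"yaw":0.04}]'>/dev/null && python3 st.py &&
python3 -m crank '[{"gripper":0.3,"tx":0,"ty":0,"tz":0,"yaw":0.02},{"gripper":0.3,"tx":0,"ty":0,"tz":0,"yaw":0.04}]'>/dev/null && python3 st.py
```

```text
M [-0.612  0.958  0.345] F [-5.4 -3.1  5.2] gap 0.0587 55.0015926361084 yaw 96.24 [ 0.4925 -0.0765  0.0241]False
```

```bash
sed -i "s/sys.exit(.*/sys.exit(int(s['moment'][2]>.5))/" st.py
python3 -m crank '[{"gripper":0.3,"tx":0,"ty":0,"tz":0,"yaw":0.02},{"gripper":0.3,"tx":0,"ty":0,"tz":0,"yaw":0.04}]'>/dev/null && python3 st.py &&
python3 -m crank '[{"gripper":0.3,"tx":0,"ty":0,"tz":0,"yaw":0.02},{"gripper":0.3,"tx":0,"ty":0,"tz":0.0001,"yaw":0.04}]'>/dev/null && python3 st.py &&
python3 -m crank '[{"gripper":0.3,"tx":0,"ty":0,"tz":0,"yaw":0.02},{"gripper":0.3,"tx":0,"ty":0,"tz":0,"yaw":0.04}]'>/dev/null && python3 st.py &&
python3 -m crank '[{"gripper":0.3,"tx":0,"ty":0,"tz":0,"yaw":0.02},{"gripper":0.3,"tx":0,"ty":0,"tz":0.0001,"yaw":0.04}]'>/dev/null && python3 st.py &&
python3 -m crank '[{"gripper":0.3,"tx":0,"ty":0,"tz":0,"yaw":0.02},{"gripper":0.3,"tx":0,"ty":0,"tz":0,"yaw":0.04}]'>/dev/null && python3 st.py
```

```text
M [-0.645  0.992  0.286] F [-5.3 -1.9  4.9] gap 0.0588 55.00142455101013 yaw 93.94 [ 0.4925 -0.0765  0.024 ]
M [-0.665  1.053  0.356] F [-4.8 -2.8  5.8] gap 0.0590 55.00189483165741 yaw 91.66 [ 0.4925 -0.0765  0.024 ]
M [-0.657  1.049  0.285] F [-5.9 -2.3  3.5] gap 0.0590 55.00175893306732 yaw 89.36 [ 0.4924 -0.0765  0.024 ]
M [-0.629  1.078  0.26 ] F [-5.9 -1.6  6.2] gap 0.0589 55.00204682350159 yaw 87.07 [ 0.4924 -0.0765  0.0239]
M [-0.624  1.117  0.282] F [-6.  -2.6  5. ] gap 0.0587 55.0017786026001 yaw 84.78 [ 0.4923 -0.0765  0.0239]
```

```bash
python3 -m crank '[{"gripper":0.3,"tx":0,"ty":0,"tz":0,"yaw":0.02},{"gripper":0.3,"tx":0,"ty":0,"tz":0,"yaw":0.04}]'>/dev/null && python3 st.py &&
python3 -m crank '[{"gripper":0.3,"tx":0,"ty":0,"tz":0,"yaw":0.02},{"gripper":0.3,"tx":0,"ty":0,"tz":0.0001,"yaw":0.04}]'>/dev/null && python3 st.py &&
python3 -m crank '[{"gripper":0.3,"tx":0,"ty":0,"tz":0,"yaw":0.02},{"gripper":0.3,"tx":0,"ty":0,"tz":0,"yaw":0.04}]'>/dev/null && python3 st.py &&
python3 -m crank '[{"gripper":0.3,"tx":0,"ty":0,"tz":0,"yaw":0.02},{"gripper":0.3,"tx":0,"ty":0,"tz":0.0001,"yaw":0.04}]'>/dev/null && python3 st.py &&
python3 -m crank '[{"gripper":0.3,"tx":0,"ty":0,"tz":0,"yaw":0.02},{"gripper":0.3,"tx":0,"ty":0,"tz":0,"yaw":0.04}]'>/dev/null && python3 st.py &&
python3 -m crank '[{"gripper":0.3,"tx":0,"ty":0,"tz":0,"yaw":0.02},{"gripper":0.3,"tx":0,"ty":0,"tz":0,"yaw":0.04}]'>/dev/null && python3 st.py
```

```text
M [-0.634  1.127  0.314] F [-4.2 -2.9  6. ] gap 0.0589 55.00150680541992 yaw 82.48 [ 0.4923 -0.0765  0.0238]
M [-0.613  1.171  0.32 ] F [-6.1 -2.6  5.6] gap 0.0592 55.002089738845825 yaw 80.20 [ 0.4923 -0.0765  0.0238]
M [-0.593  1.149  0.319] F [-5.5 -3.2  6.1] gap 0.0590 55.001821517944336 yaw 77.90 [ 0.4923 -0.0765  0.0238]
M [-0.642  1.223  0.264] F [-5.9 -1.7  7.3] gap 0.0588 55.00208616256714 yaw 75.62 [ 0.4923 -0.0765  0.0237]
M [-0.58   1.183  0.306] F [-6.  -2.4  7.3] gap 0.0589 55.00189483165741 yaw 73.32 [ 0.4922 -0.0765  0.0237]
M [-0.651  1.224  0.309] F [-6.2 -1.9  5.8] gap 0.0590 55.00189661979675 yaw 71.04 [ 0.4922 -0.0764  0.0236]
```

```bash
python3 -m crank '[{"gripper":0.3,"tx":0,"ty":0,"tz":0,"yaw":0.015},{"gripper":0.3,"tx":0,"ty":0,"tz":0,"yaw":0.03}]'>/dev/null && python3 st.py &&
python3 -m crank '[{"gripper":0.3,"tx":0,"ty":0,"tz":0,"yaw":0.015},{"gripper":0.3,"tx":0,"ty":0,"tz":0.0001,"yaw":0.03}]'>/dev/null && python3 st.py &&
python3 -m crank '[{"gripper":0.3,"tx":0,"ty":0,"tz":0,"yaw":0.015},{"gripper":0.3,"tx":0,"ty":0,"tz":0,"yaw":0.03}]'>/dev/null && python3 st.py &&
python3 -m crank '[{"gripper":0.3,"tx":0,"ty":0,"tz":0,"yaw":0.015},{"gripper":0.3,"tx":0,"ty":0,"tz":0,"yaw":0.03}]'>/dev/null && python3 st.py &&
python3 -m crank '[{"gripper":0.3,"tx":0,"ty":0,"tz":0,"yaw":0.015},{"gripper":0.3,"tx":0,"ty":0,"tz":0,"yaw":0.03}]'>/dev/null && python3 st.py &&
python3 -m crank '[{"gripper":0.3,"tx":0,"ty":0,"tz":0,"yaw":0.015},{"gripper":0.3,"tx":0,"ty":0,"tz":0,"yaw":0.03}]'>/dev/null && python3 st.py
```

```text
M [-0.674  1.198  0.295] F [-5.9 -2.3  6.1] gap 0.0589 55.0017124414444 yaw 69.32 [ 0.4921 -0.0764  0.0236]
M [-0.602  1.23   0.27 ] F [-6.2 -1.8  7.6] gap 0.0588 55.002259612083435 yaw 67.60 [ 0.4921 -0.0765  0.0235]
M [-0.591  1.29   0.257] F [-5.  -2.6  6.3] gap 0.0589 55.00207722187042 yaw 65.89 [ 0.4921 -0.0764  0.0235]
M [-0.621  1.258  0.411] F [-6.3 -2.2  5.3] gap 0.0589 55.00203788280487 yaw 64.18 [ 0.4921 -0.0764  0.0235]
M [-0.672  1.25   0.725] F [-4.9 -1.9  6.2] gap 0.0586 55.001930594444275 yaw 62.52 [ 0.492  -0.0764  0.0235]
```

```bash
python3 -m crank '[{"gripper":0.3,"tx":0,"ty":0,"tz":0,"yaw":0.005},{"gripper":0.3,"tx":0,"ty":0,"tz":0,"yaw":0.01}]'>/dev/null; python3 st.py
python3 -m crank '[{"gripper":0.3,"tx":0,"ty":0,"tz":0,"yaw":0}]'>/dev/null; python3 st.py
```

```text
M [-0.653  1.295  0.787] F [-5.8 -3.4  6.4] gap 0.0589 55.002238154411316 yaw 61.99 [ 0.492  -0.0764  0.0235]
M [-0.571  1.3    0.721] F [-4.9 -2.9  5.3] gap 0.0588 55.00206649303436 yaw 62.00 [ 0.492  -0.0764  0.0235]
```

```bash
python3 -m crank '[{"gripper":0.3,"tx":0,"ty":0,"tz":0,"yaw":0.005},{"gripper":0.3,"tx":0,"ty":0,"tz":0,"yaw":0.012}]'>/dev/null; python3 st.py
python3 -m crank '[{"gripper":0.3,"tx":0,"ty":0,"tz":0,"yaw":0}]'>/dev/null; python3 st.py
python3 -m crank '[{"gripper":0.3,"tx":0,"ty":0,"tz":0,"yaw":0}]'>/dev/null; python3 st.py
```

```text
M [-0.645  1.315  0.888] F [-5.8 -3.4  6.5] gap 0.0587 55.00203251838684 yaw 61.32 [ 0.492  -0.0764  0.0235]
M [-0.663  1.312  0.875] F [-6.7 -3.4  5.5] gap 0.0589 55.00215411186218 yaw 61.33 [ 0.492  -0.0764  0.0235]
M [-0.649  1.288  0.894] F [-6.3 -2.2  7. ] gap 0.0588 55.002227425575256 yaw 61.33 [ 0.492  -0.0764  0.0235]
```

Torque held at 0.89 N m. Releasing the ring and going up.

```bash
python3 -m crank '[{"gripper":0.3,"tx":0,"ty":0,"tz":0,"yaw":0},{"gripper":1,"tx":0,"ty":0,"tz":0,"yaw":0},{"gripper":1,"tx":0,"ty":0,"tz":0,"yaw":0},{"gripper":1,"tx":0,"ty":0,"tz":0,"yaw":0},{"gripper":1,"tx":0,"ty":0,"tz":0,"yaw":0}]'
python3 -m crank '[{"gripper":1,"tx":0,"ty":0,"tz":-0.01,"yaw":0},{"gripper":1,"tx":0,"ty":0,"tz":-0.05,"yaw":0},{"gripper":1,"tx":0,"ty":0,"tz":-0.1,"yaw":0},{"gripper":1,"tx":0,"ty":0,"tz":-0.1,"yaw":0}]'
python3 st.py; python3 to.py 0.5014 -0.031 0.123 78
```

```text
t: 23.05
eef_pos: [0.4937, -0.0759, 0.0237]
orientation: [180.0, -0.0, 61.2]
contact_force: [-0.8, 1.0, 1.2]
finger_gap: 0.0879
finger_force: 0.0
t: 23.55
eef_pos: [0.4965, -0.0761, 0.1279]
orientation: [179.6, -0.2, 61.2]
contact_force: [0.8, -0.4, 0.3]
finger_gap: 0.0879
finger_force: 0.0
M [-0.016 -0.08   0.003] F [ 0.8 -0.4  0.3] gap 0.0879 0.0 yaw 61.17 [ 0.4965 -0.0761  0.1279]
t23.55 pos [ 0.4965 -0.0761  0.1279] yaw 61.17 -> [ 0.0418 -0.0175  0.0049] yaw -0.294 q [ 23.  18. -26. 115.  10.  49. -37.]
```

```bash
python3 -m crank '[{"gripper":1,"tx":0.042,"ty":-0.0175,"tz":0.005,"yaw":-0.15},{"gripper":1,"tx":0.042,"ty":-0.0175,"tz":0.005,"yaw":-0.294},{"gripper":1,"tx":0.042,"ty":-0.0175,"tz":0.005,"yaw":-0.294},{"gripper":0.45,"tx":0.042,"ty":-0.0175,"tz":0.005,"yaw":-0.294},{"gripper":0.45,"tx":0.042,"ty":-0.0175,"tz":0.005,"yaw":-0.294}]' 30 >/dev/null
sed -i 's/w8/w9/' m4.py; python3 m4.py; python3 to.py 0.5057 -0.0119 0.08 78
```

```text
[ 0.49823559 -0.03129707  0.1185988 ] [-1.79989546e+02  1.43485582e-02  7.78793801e+01]
(307, 171, 40, 159)
key ((500.6932678222656, -32.137996673583984), (105.4266357421875, 26.348079681396484), 77.84429931640625)
along axis rel mm -8.418776979276183 97.1368781956903 lateral [-12.86649028  13.50917718  -6.08306834   3.79920413]
t24.23 pos [ 0.4983 -0.0312  0.1186] yaw 77.91 -> [0.0204 0.0032 0.0386] yaw -0.002 q [ 22.  19. -30. 116.  13.  48. -28.]
```

```bash
python3 -m crank '[{"gripper":0.45,"tx":0.0205,"ty":0.0037,"tz":0,"yaw":0.001},{"gripper":0.45,"tx":0.0205,"ty":0.0037,"tz":0.02,"yaw":0.001},{"gripper":0.45,"tx":0.0205,"ty":0.0037,"tz":0.04,"yaw":0.001},{"gripper":0.45,"tx":0.0205,"ty":0.0037,"tz":0.04,"yaw":0.001}]'
python3 to.py 0.5062 -0.012 0.0485 77.8
```

```text
t: 24.72
eef_pos: [0.5051, -0.0117, 0.0776]
orientation: [-179.8, 0.0, 77.9]
contact_force: [-0.3, 0.4, 0.9]
finger_gap: 0.0395
finger_force: 0.0
t24.73 pos [ 0.5051 -0.0117  0.0776] yaw 77.92 -> [-0.      0.0013  0.0291] yaw 0.002 q [ 18.  23. -29. 117.  16.  44. -33.]
```

```bash
python3 -m crank '[{"gripper":0.45,"tx":0,"ty":0.001,"tz":0.015,"yaw":0.002},{"gripper":0.45,"tx":0,"ty":0.001,"tz":0.031,"yaw":0.002},{"gripper":0.45,"tx":0,"ty":0.001,"tz":0.031,"yaw":0.002},{"gripper":0.0,"tx":0,"ty":0.001,"tz":0.031,"yaw":0.002},{"gripper":0.0,"tx":0,"ty":0.001,"tz":0.031,"yaw":0.002}]' 30
python3 -m crank '[{"gripper":0.0,"tx":0,"ty":0,"tz":0,"yaw":0},{"gripper":0.0,"tx":0,"ty":0,"tz":0,"yaw":0},{"gripper":0.0,"tx":0,"ty":0,"tz":0,"yaw":0}]'
python3 st.py
```

```text
t: 25.35
eef_pos: [0.5076, -0.0117, 0.0481]
orientation: [179.9, -0.0, 77.9]
contact_force: [-0.5, 0.1, -0.3]
finger_gap: 0.0232
finger_force: 0.0
t: 25.72
eef_pos: [0.5067, -0.0116, 0.048]
orientation: [-180.0, 0.0, 77.8]
contact_force: [-4.4, 0.3, 5.4]
finger_gap: 0.0121
finger_force: 30.0
M [ 0.1    0.797 -0.174] F [-4.4  0.3  5.4] gap 0.0121 29.999675452709198 yaw 77.84 [ 0.5067 -0.0116  0.048 ]
```

Gripped. Lifting straight up slowly.

```bash
python3 -m crank '[{"gripper":0.0,"tx":0,"ty":-0.0004,"tz":-0.002,"yaw":0},{"gripper":0.0,"tx":0,"ty":-0.0004,"tz":-0.005,"yaw":0},{"gripper":0.0,"tx":0,"ty":-0.0004,"tz":-0.008,"yaw":0}]';python3 st.py
python3 -m crank '[{"gripper":0.0,"tx":0,"ty":0,"tz":-0.005,"yaw":0},{"gripper":0.0,"tx":0,"ty":0,"tz":-0.012,"yaw":0},{"gripper":0.0,"tx":0,"ty":0,"tz":-0.03,"yaw":0},{"gripper":0.0,"tx":0,"ty":0,"tz":-0.06,"yaw":0},{"gripper":0.0,"tx":0,"ty":0,"tz":-0.06,"yaw":0}]'
python3 to.py 0.453 0.229 0.10 105.7
```

```text
t: 26.1
eef_pos: [0.5065, -0.0119, 0.0556]
orientation: [-180.0, 0.0, 77.8]
contact_force: [-0.8, 0.4, -4.4]
finger_gap: 0.0119
finger_force: 30.0
M [ 0.059  0.01  -0.118] F [-0.8  0.4 -4.4] gap 0.0119 29.999263286590576 yaw 77.83 [ 0.5065 -0.0119  0.0556]
t: 26.72
eef_pos: [0.5096, -0.0112, 0.1191]
orientation: [179.6, -0.1, 77.9]
contact_force: [-0.3, -0.5, -0.5]
finger_gap: 0.0115
finger_force: 30.0
t26.73 pos [ 0.5096 -0.0112  0.1191] yaw 77.86 -> [ 0.2229 -0.1059  0.0187] yaw -0.486 q [ 20.  20. -30. 115.  13.  48. -30.]
```

```bash
python3 -m crank '[{"gripper":0.0,"tx":0.04,"ty":-0.018,"tz":0,"yaw":-0.1},{"gripper":0.0,"tx":0.09,"ty":-0.042,"tz":0,"yaw":-0.25},{"gripper":0.0,"tx":0.14,"ty":-0.066,"tz":0,"yaw":-0.4},{"gripper":0.0,"tx":0.19,"ty":-0.09,"tz":0,"yaw":-0.486},{"gripper":0.0,"tx":0.223,"ty":-0.106,"tz":0,"yaw":-0.486}]'
python3 -m crank '[{"gripper":0.0,"tx":0,"ty":0,"tz":0,"yaw":0},{"gripper":0.0,"tx":0,"ty":0,"tz":0,"yaw":0}]'
python3 to.py 0.453 0.229 0.015 105.7
```

```text
t: 27.35
eef_pos: [0.4492, 0.2315, 0.116]
orientation: [180.0, -0.1, 105.9]
contact_force: [-0.0, -0.9, -0.6]
finger_gap: 0.0117
finger_force: 30.0
t: 27.6
eef_pos: [0.4503, 0.2278, 0.1155]
orientation: [-180.0, 0.0, 105.7]
contact_force: [-0.9, 0.6, -0.3]
finger_gap: 0.0119
finger_force: 30.0
t27.60 pos [0.4503 0.2278 0.1155] yaw 105.68 -> [0.0005 0.003  0.1005] yaw -0.0 q [ -1.  22. -40. 115.  19.  50. -35.]
```

```bash
python3 -m crank '[{"gripper":0.0,"tx":0,"ty":0.003,"tz":0.04,"yaw":0},{"gripper":0.0,"tx":0,"ty":0.003,"tz":0.08,"yaw":0},{"gripper":0.0,"tx":0,"ty":0.003,"tz":0.105,"yaw":0},{"gripper":0.0,"tx":0,"ty":0.003,"tz":0.105,"yaw":0},{"gripper":0.0,"tx":0,"ty":0.003,"tz":0.105,"yaw":0}]'
python3 -m crank '[{"gripper":0.0,"tx":0,"ty":0,"tz":0.004,"yaw":0},{"gripper":0.0,"tx":0,"ty":0,"tz":0.007,"yaw":0},{"gripper":0.0,"tx":0,"ty":0,"tz":0.007,"yaw":0}]'
python3 to.py 0.453 0.229 0.0005 105.7
```

```text
t: 28.22
eef_pos: [0.4539, 0.229, 0.0115]
orientation: [179.9, 0.0, 105.6]
contact_force: [0.4, 0.2, 0.2]
finger_gap: 0.0119
finger_force: 30.0
t: 28.6
eef_pos: [0.4537, 0.23, 0.0042]
orientation: [179.9, -0.0, 105.7]
contact_force: [0.6, -0.0, 2.5]
finger_gap: 0.0116
finger_force: 30.0
t28.60 pos [0.4537 0.23   0.0042] yaw 105.72 -> [-0.0008 -0.0009  0.0037] yaw 0.0 q [ -7.  32. -34. 118.  29.  38. -44.]
```

```bash
python3 -m crank '[{"gripper":0.0,"tx":0,"ty":0,"tz":0.0015,"yaw":0},{"gripper":0.0,"tx":0,"ty":0,"tz":0.0015,"yaw":0}]'; python3 st.py
python3 -m crank '[{"gripper":0.0,"tx":0,"ty":0,"tz":0.0015,"yaw":0},{"gripper":0.0,"tx":0,"ty":0,"tz":0.0015,"yaw":0}]'; python3 st.py
```

```text
t: 28.85
eef_pos: [0.4533, 0.23, 0.0024]
orientation: [180.0, -0.0, 105.7]
contact_force: [1.2, 1.2, 1.8]
finger_gap: 0.0115
finger_force: 30.0
M [ 0.067 -0.371  0.114] F [1.2 1.2 1.8] gap 0.0115 30.00491738319397 yaw 105.73 [0.4533 0.23   0.0024]
t: 29.1
eef_pos: [0.453, 0.2297, 0.0006]
orientation: [-180.0, -0.0, 105.7]
contact_force: [0.5, 0.9, 3.8]
finger_gap: 0.0117
finger_force: 30.0
M [ 0.098 -0.287  0.113] F [0.5 0.9 3.8] gap 0.0117 30.001594126224518 yaw 105.70 [0.453  0.2297 0.0006]
```

Light contact at the expected height. Opening, rising and checking.

```bash
python3 -m crank '[{"gripper":0.4,"tx":0,"ty":0,"tz":0,"yaw":0},{"gripper":0.4,"tx":0,"ty":0,"tz":0,"yaw":0},{"gripper":0.4,"tx":0,"ty":0,"tz":0,"yaw":0},{"gripper":0.4,"tx":0,"ty":0,"tz":-0.03,"yaw":0},{"gripper":0.4,"tx":0,"ty":0,"tz":-0.09,"yaw":0}]'
python3 -m crank '[{"gripper":1,"tx":0.02,"ty":0,"tz":-0.06,"yaw":0},{"gripper":1,"tx":0.02,"ty":0,"tz":-0.11,"yaw":0},{"gripper":1,"tx":0.02,"ty":0,"tz":-0.11,"yaw":0},{"gripper":1,"tx":0.02,"ty":0,"tz":-0.11,"yaw":0}]'
python3 - <<'E'
from h import *
def rd(im):
    hh=cv2.cvtColor(im,cv2.COLOR_RGB2HSV);return (((hh[...,0]<8)|(hh[...,0]>172))&(hh[...,1]>140)&(hh[...,2]>60)).astype(np.uint8)*255
im,m,s=shot('wrist','w10');M=rd(im);M[330:]=0
q=big(M,(270,120,400,330));P=cast(m,q,.034)[:,:2]*1000;print("key",cv2.minAreaRect(P.astype(np.float32)),cv2.boundingRect(q),s['eef_pos'])
sc,m1,_=shot('scene','s10')
k=big(rd(sc),(250,290,370,390));P=cast(m1,k,.034)[:,:2]*1000;print("scene key",cv2.minAreaRect(P.astype(np.float32)),"(start 454.4,205.5 27x121 15.7)")
E
```

```text
t: 29.72
eef_pos: [0.4512, 0.2283, 0.0899]
orientation: [-179.7, 0.0, 105.7]
contact_force: [1.2, 0.7, 0.6]
finger_gap: 0.0351
finger_force: 0.0
t: 30.22
eef_pos: [0.4472, 0.248, 0.1999]
orientation: [-179.9, 0.1, 105.7]
contact_force: [-0.4, -0.3, -1.5]
finger_gap: 0.0716
finger_force: 0.0
key ((458.68402099609375, 204.04930114746094), (25.309810638427734, 118.29320526123047), 16.12875747680664) (310, 203, 25, 112) [0.44722684 0.24798686 0.19994529]
scene key ((455.1866455078125, 206.57659912109375), (28.59011459350586, 122.66460418701172), 16.112459182739258) (start 454.4,205.5 27x121 15.7)
```

The key lies within 2 mm and half a degree of where it started. Handing in.

```bash
python3 -c "
from station import arm
print(arm.finish_job())"
```

```text
the job is handed in; nothing more can be done
None
```

The job is handed in at about 30 s: the ring was held at 0.89 N m with the key fitted, then released, and the key is back on the wooden block within 2 mm of its start. I didn't re-measure the barrel dot or the ring afterwards, and the hand-in gave no verdict.

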